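# Clear and lower the pantry's hanging stands

### The arm

A 6-joint arm with a two-finger parallel gripper is mounted at the origin on the work surface. World frame = base frame: x ahead of the robot, y to its left, z up, the work surface at z = 0. Lengths are in m, angles in rad, forces in N, time in s.
With the tool pointing down it reaches from about 0.4 to 0.825 m from the base axis. Payload 7 kg.
Tool frame: the origin (TCP) lies at the centre of the arm's flange, where the gripper is bolted on; the fingertips stand 178 mm ahead of it and the grasp point (between the pads) lies 159 mm ahead of it; z points along the fingers, y is the direction in which the jaws open and shut (so a half turn about z gives the same grasp; the last joint's range is limited). The gripper opens to 88 mm and grips with 3 to 60 N. Pads are 19 mm wide; open, the fingers measure 130 mm over their backs; the gripper's body (78 mm by 193 mm) begins 47 mm behind the grasp point.
Start: joints at [0.288, 0.359, 0.012, 0, -1.224, -0.288], TCP at [0.675, -0, 0.405] pointing down, gripper open.
Joint ranges: [-3.07, 3.07], [-1.43, 2.12], [-1.02, 1.25], [-3.03, 1.67], [-3.05, -0], [-3.03, 3.03]. Speed limits (rad/s): [2.39, 2.39, 3.01, 3.14, 3.14, 3.14].

### API

Orientations are given as [roll, pitch, yaw] about the fixed x, y, z axes, in that order (R = Rz(yaw) Ry(pitch) Rx(roll)).
In Python, from station import arm gives the robot as it stands.
- The arm moves only by the shell command python3 -m handwheel 'ROWS' [OPENING] [FORCE]. ROWS is JSON, a list of rows, each a list of 4 numbers: the shift along the world's x, y, z in cm, then the turn about the world's z in rad. In form: [[dx, dy, dz, yaw], ...]. A call has 1 to 20 rows; each row shifts and turns the commanded pose from where the row before left it; what a row does not reach is not made up. A row lasts 1/10 s, in which the tool goes at most 50 mm and 8.59 degrees, less where a joint would pass 70% of its speed; a pose out of reach is approached as far as the arm can. A call is refused whole if a number of a shift passes 5 or a number of a turn 0.15, either way. A call with a gripper value outside its range is refused whole. OPENING is the closure, from 0 (fully open) to 1 (shut), set as the call begins (- or left out, the last holds). The fingers move at their own pace and stop on an object; FORCE is the grip in N (left out, the last holds). Time passes only in rows, so rows that do not move let the fingers close. It gives the time, the measured TCP pose, the force and the opening at its end, in the units of the state.
- arm.get_state(): the state, without advancing time (a new reading comes with each control period).
- arm.grab_frame(name): name is "scene" or "side" or "wrist"; returns a dict with "image" (400x640x3 uint8, red, green, blue), "depth" (400x640 float32, m along the optical axis (not along the pixel's ray), 0 where there is no reading), "vfov" (degrees; the focal length in pixels is half the picture's height over the tangent of half this angle, whatever the lens; pixels are square), "cx", "cy" (the principal point, pixels), "rvec" (rotation vector, rad) and "tvec" (3), from world to camera coordinates, as OpenCV has them. Camera axes: x right, y down, z forward; pixel columns grow to the right and rows downward; lengths in m; the calibration is good to about 2 mm. The wrist camera is an equidistant fisheye: a pixel r from the principal point sees the ray r / f radians off the axis. A picture is of the moment at which its call begins.
- arm.job_done(): hands the job in, once; it reports no verdict.
The state is a dict: "t": time; "q": joint angles; "qd": joint speeds; "joint_efforts": joint torques, N m; "eef_pos": TCP position; "ee_rot": TCP orientation; "force": force on the tool from outside, world axes, zero at the start; "moment": the same for the moment, N m; "width": finger opening in m.
Only numpy, scipy, OpenCV 4.12 (cv2) and the standard library are available. Lean on these libraries where they do the work, as an engineer would, in place of code of your own. Each camera call takes 0.05 s, during which the arm holds its last target.

### The job

Lift every hanging tin off the hooks of the two telescoping stands and put them all in the grey basket. Only when all the tins are in the basket, press each stand's red button and lower the stand by one hole, so that it locks in the next hole with the button sprung back out. Leave the bottles and the jar where they are.

Things in the scene. Friction and masses are not known exactly. Their poses are not given: they have to be found in the camera images.
- basket: grey plastic basket, open on top, loose (0.6 kg), 200 mm along its x, 240 mm along its y, 75 mm high, walls and floor 4 mm thick; origin at the centre of its underside, z up. It stands on the plywood.
- stand_a: telescoping stand, fixed. Origin under the centre of its round base (110 mm across), z up. Outer tube 32 mm across, up to z = 118 mm, with 3 holes in its +x side, 35 mm apart in height; the inner tube carries a black hub with 3 round bars (10 mm thick, centre line at z = 220 mm while up) along +y, -y and -x. The bars are hooks: 90 mm from the axis the end turns up, to 15 mm over the centre line.
- stand_b: the other stand, the same as stand_a in every way
- stand_a_grip (a point): point in the black grip block on top of stand_a, on the stand's axis, level with the middle of the red button (z = 260 mm while up); goes down with the inner tube; axes as the stand's. The block's plain face is 17 mm off at -x, the button's face 26 mm off at +x (18 fully pressed); the block is 28 mm wide in y, its top 21 mm higher; the tops of the bars are 35 mm lower.
- stand_a_mast (a joint): how far stand_a is lowered, m: 0 up, in the top hole (as at the start), 0.035 in the next hole, 0.070 in the lowest. Locked with 2 mm of play while the pin is in a hole. With the button pressed it slides stiffly (6 N friction, more than its weight) and stays where left; if the button is let go between holes, the pin springs out by itself once the tube is pushed on to a hole.
- stand_a_button (a joint): how far the red button of stand_a (20 mm across, 9 mm proud of the grip block's +x face) is pressed, m: 0 out, 0.008 fully in (6 N). The tube is free from 0.006 on. Let go it returns to 0 in a hole, but stays at 0.0055 between holes. Squeezing the block between the button and the opposite face presses it.
- stand_b_grip (a point): point in the black grip block on top of stand_b, on the stand's axis, level with the middle of the red button (z = 260 mm while up); goes down with the inner tube; axes as the stand's. The block's plain face is 17 mm off at -x, the button's face 26 mm off at +x (18 fully pressed); the block is 28 mm wide in y, its top 21 mm higher; the tops of the bars are 35 mm lower.
- stand_b_mast (a joint): how far stand_b is lowered, m: 0 up, in the top hole (as at the start), 0.035 in the next hole, 0.070 in the lowest. Locked with 2 mm of play while the pin is in a hole. With the button pressed it slides stiffly (6 N friction, more than its weight) and stays where left; if the button is let go between holes, the pin springs out by itself once the tube is pushed on to a hole.
- stand_b_button (a joint): how far the red button of stand_b (20 mm across, 9 mm proud of the grip block's +x face) is pressed, m: 0 out, 0.008 fully in (6 N). The tube is free from 0.006 on. Let go it returns to 0 in a hole, but stays at 0.0055 between holes. Squeezing the block between the button and the opposite face presses it.
- tin1: closed round hanging tin with yellow lid, 45 mm across, 42 mm high, 100 to 170 g; origin at the centre of its underside, z up. A rigid steel bail rises from it: two flat legs at y = +-19 mm up to a cross strap at z = 105 to 109 mm (14 mm wide in x, 41 mm in y). On the strap an upright wooden grip, 14 mm in y, 18 mm in x, from z = 109 to 145 mm. May be absent (all tins).
- tin2: tin like tin1. All tins hang with the strap on a stand's bar, the bar running along the tin's x through the bail, the tin's +x pointing outwards to the bar's upturned end; origin then at z = 120 mm, 60 to 70 mm from the stand's axis. Two small lips under the strap, down to z = 97 mm, sit astride the bar.
- tin3: tin like tin1. To come off its hook any tin must rise by 18 to 45 mm, go outwards along its +x by about 65 mm, and only then may rise further or go elsewhere. Bars have one tin each or none.
- tin4: tin like tin1
- tin5: tin like tin1
- tin6: tin like tin1
- bottle1: amber swing-top bottle, 66 mm across, 250 mm high, loose, a bystander; origin at the centre of its underside
- bottle2: amber swing-top bottle, 66 mm across, 250 mm high, loose, a bystander; origin at the centre of its underside
- jar: clear glass jar, 80 mm across, 95 mm high, loose, a bystander; origin at the centre of its underside

How it is judged:
By the outcome, as a careful person would: the job done as asked, in the order asked, and still so for the second after the job is handed in, with the robot touching nothing.
Of tin1, tin2, tin3, tin4, tin5, tin6 only 4 to 6 are there at a start; the rules pass over those that are not, and their reading is None.
At some moment in a run one of basket may be knocked a few centimetres aside while the robot is not near it.
It also fails if it takes over 210 s, if anything falls off the work surface, if the arm or the gripper's body presses on something with over 40 N, if the wrist force passes 120 N, or if a joint passes its speed limit or range.

## Working session

There is one attempt and no reset: what is moved stays moved. The work goes in short steps, Python scripts to look and compute and a shell command to move; the robot and the scene stay as the last step left them, time stands still between calls to the robot, and variables do not carry over. Pictures are saved under pics/ and viewed, and the job is handed in when it is done.

```bash
ls; mkdir -p pics
cat > h.py <<'E'
import numpy as np, cv2
from station import arm
def grab(n):
    f=arm.grab_frame(n); np.savez('last_%s.npz'%n,**f); return f
def load(n):
    return dict(np.load('last_%s.npz'%n))
def cam(f):
    R,_=cv2.Rodrigues(np.array(f['rvec'],float)); t=np.array(f['tvec'],float).reshape(3)
    fl=200/np.tan(np.radians(float(f['vfov']))/2); return R,t,fl
def pts(f):
    R,t,fl=cam(f); d=f['depth']; v,u=np.mgrid[0:400,0:640]
    x=(u-float(f['cx']))/fl*d; y=(v-float(f['cy']))/fl*d
    P=np.stack([x,y,d],-1); return (P-t)@R
def proj(f,p):
    R,t,fl=cam(f); c=R@np.array(p,float)+t; return c[:2]/c[2]*fl+[float(f['cx']),float(f['cy'])]
def save(f,name):
    cv2.imwrite('pics/'+name,f['image'][:,:,::-1])
E
python3 - <<'E'
from h import *
for n in ['scene','side','wrist']:
    f=grab(n); save(f,n+'0.png'); R,t,fl=cam(f); print(n,-R.T@t,R[2],fl)
print(arm.get_state())
E
```

```text
pics
scene [1.21068667 0.24372446 1.24409817] [-0.47108356 -0.20652787 -0.85757012] 493.47029566097814
side [ 1.34311222 -0.69505981  0.91337803] [-0.59205553  0.54536604 -0.59333476] 441.1674762721233
wrist [ 0.67597911 -0.07167684  0.38436003] [-1.81709033e-04  2.66654818e-01 -9.63792081e-01] 309.70691628693146
{'t': 0.15, 'q': array([ 2.88069263e-01,  3.59244271e-01,  1.12914192e-02, -2.00475556e-04,
       -1.22411550e+00, -2.88111409e-01]), 'qd': array([-0.00061831, -0.00222011,  0.00210112,  0.00015938,  0.00104632,
        0.00074101]), 'joint_efforts': array([ 1.39394037e-04, -5.83274567e+01,  2.93289685e+01,  7.00122759e+00,
        8.75052094e-03, -9.76538854e-05]), 'eef_pos': array([ 6.74870515e-01, -3.18320547e-05,  4.03942975e-01]), 'ee_rot': array([ 3.14031950e+00, -1.80743657e-04, -1.57090660e+00]), 'force': array([ 0.72899236, -0.66882906, -0.54832764]), 'moment': array([ 0.01310375,  0.01736178, -0.00277158]), 'width': 0.08753876948894118}
```

View pics/scene0.png

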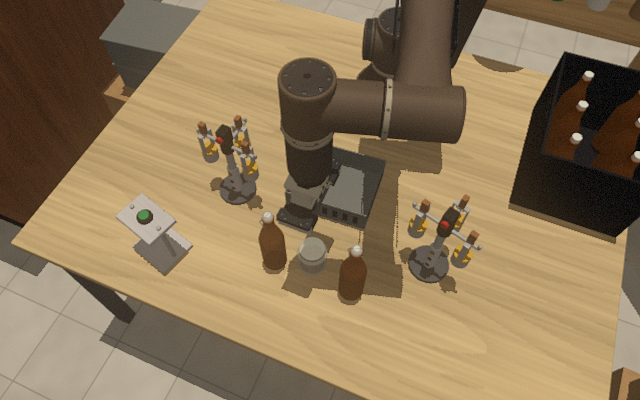

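View pics/side0.png

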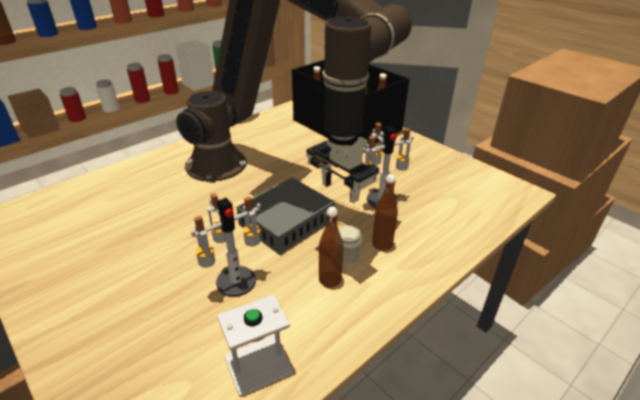

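View pics/wrist0.png

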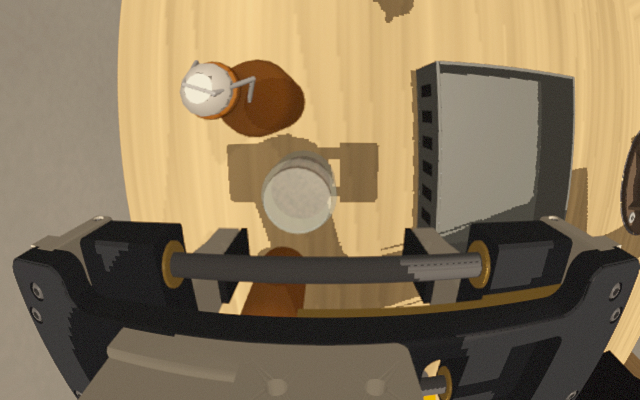

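The scene view shows two stands, with a hub at about (232,145) on the left and (445,225) on the right, and tins on their bars. The basket is at about (350,185), the bottles at (272,240) and (352,275), and the jar at (313,255). I'll zoom in next.

Run:
```python
from h import *
f=load('scene'); im=f['image'][:,:,::-1]
a=cv2.resize(im[105:215,180:280],None,fx=4,fy=4,interpolation=cv2.INTER_CUBIC)
b=cv2.resize(im[185:295,395:495],None,fx=4,fy=4,interpolation=cv2.INTER_CUBIC)
cv2.imwrite('pics/z0.png',np.hstack([a,b]))
f=load('side'); im=f['image'][:,:,::-1]
a=cv2.resize(im[185:300,180:280],None,fx=4,fy=4,interpolation=cv2.INTER_CUBIC)
b=cv2.resize(im[110:225,340:440],None,fx=4,fy=4,interpolation=cv2.INTER_CUBIC)
cv2.imwrite('pics/z1.png',np.hstack([a,b]))
```

```text
(no output)
```

View pics/z0.png

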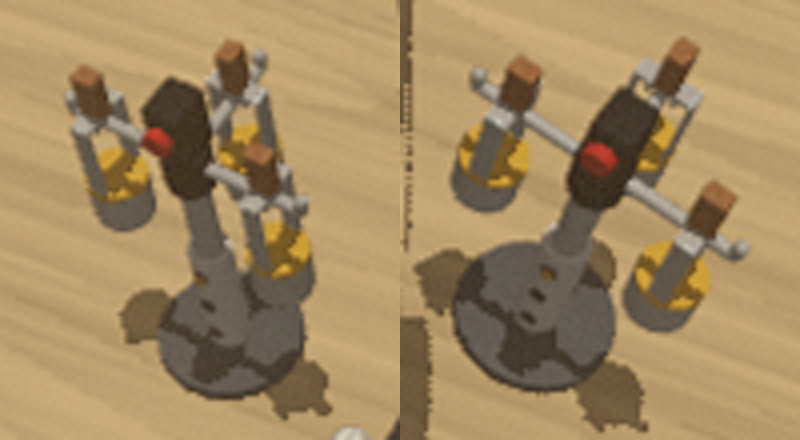

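View pics/z1.png

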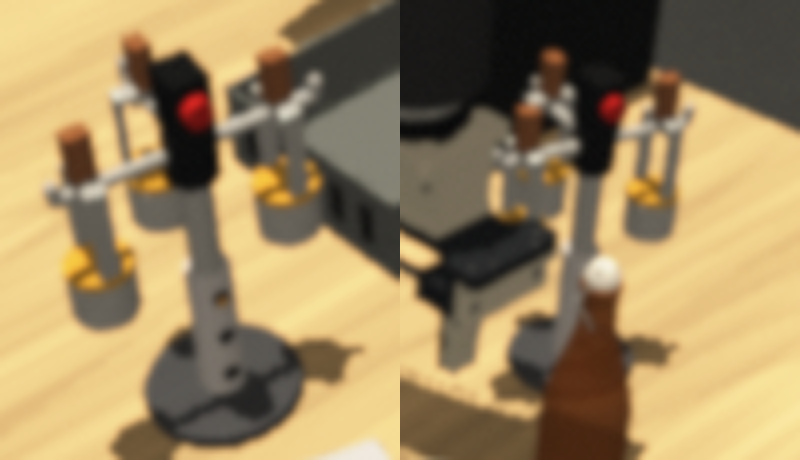

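```bash
cat > meas.py <<'E'
from h import *
import sys
def clusters(f,mask,minpx=6):
    P=pts(f); n,l,s,c=cv2.connectedComponentsWithStats(mask.astype(np.uint8),connectivity=8)
    out=[]
    for i in range(1,n):
        if s[i,4]<minpx: continue
        p=P[(l==i)]; out.append((c[i].round(1),s[i,4],np.median(p,0).round(4),p.min(0).round(3),p.max(0).round(3)))
    return out
if __name__=='__main__':
  for n in sys.argv[1:]:
    f=load(n); P=pts(f); im=f['image'].astype(int); hsv=cv2.cvtColor(f['image'],cv2.COLOR_RGB2HSV)
    ok=f['depth']>0
    reg=ok&(P[...,0]>0.3)&(P[...,0]<1.0)&(abs(P[...,1])<0.6)
    print(n)
    wood=reg&(P[...,2]>0.226)&(P[...,2]<0.275)&(hsv[...,1]>80)&(hsv[...,0]<15)&(hsv[...,2]>60)
    for c in clusters(f,wood): print(' wood',*c)
    red=reg&(P[...,2]>0.2)&(P[...,2]<0.3)&(hsv[...,1]>170)&((hsv[...,0]<5)|(hsv[...,0]>174))&(hsv[...,2]>90)
    for c in clusters(f,red,3): print(' red',*c)
    bl=reg&(P[...,2]>0.245)&(P[...,2]<0.29)&(hsv[...,2]<60)
    for c in clusters(f,bl,10): print(' blk',*c)
E
python3 meas.py scene side
```

```text
scene
 wood [237.8 119.3] 36 [ 0.507  -0.2759  0.2612] [ 0.499 -0.284  0.228] [ 0.517 -0.271  0.267]
 wood [201.  124.2] 23 [ 0.5628 -0.3546  0.2621] [ 0.557 -0.363  0.257] [ 0.568 -0.348  0.265]
 wood [203.2 130.8] 8 [ 0.5637 -0.3514  0.2375] [ 0.56  -0.36   0.234] [ 0.569 -0.345  0.244]
 wood [219.2 140.3] 51 [ 0.5911 -0.2862  0.2613] [ 0.582 -0.298  0.231] [ 0.595 -0.278  0.271]
 wood [245.1 146.2] 59 [ 0.5777 -0.2198  0.2567] [ 0.567 -0.231  0.227] [ 0.582 -0.215  0.266]
 wood [463.7 200.9] 55 [0.5245 0.3265 0.2586] [0.511 0.32  0.227] [0.53  0.333 0.267]
 wood [424.6 205.2] 73 [0.5703 0.2445 0.2569] [0.558 0.237 0.226] [0.576 0.254 0.266]
 wood [268.8 221.2] 25 [ 0.7417 -0.0759  0.2345] [ 0.726 -0.095  0.228] [ 0.747 -0.071  0.239]
 wood [444.1 224.4] 75 [0.6064 0.3001 0.2619] [0.597 0.29  0.229] [0.614 0.312 0.271]
 wood [473.5 234.7] 43 [0.6074 0.3674 0.2602] [0.599 0.36  0.242] [0.614 0.376 0.264]
 wood [355.2 255.6] 30 [0.7458 0.1393 0.233 ] [0.734 0.126 0.227] [0.749 0.15  0.238]
 red [218.6 138.5] 8 [ 0.5892 -0.2862  0.2667] [ 0.586 -0.293  0.265] [ 0.594 -0.282  0.271]
 r
[... 921 characters left out ...]
0991  0.2342] [ 0.725 -0.103  0.227] [ 0.743 -0.097  0.24 ]
 wood [334.3 216.8] 17 [ 0.7455 -0.0897  0.2318] [ 0.742 -0.095  0.226] [ 0.749 -0.079  0.238]
 wood [198.7 223.4] 93 [ 0.566  -0.3589  0.2489] [ 0.558 -0.366  0.227] [ 0.57  -0.35   0.265]
 red [392.6 136. ] 28 [0.6057 0.2958 0.2635] [0.599 0.287 0.252] [0.609 0.307 0.27 ]
 red [228.4 211.7] 52 [ 0.5903 -0.2907  0.2634] [ 0.581 -0.298  0.245] [ 0.594 -0.28   0.27 ]
 blk [388.5 131.7] 125 [0.5877 0.2949 0.274 ] [0.563 0.286 0.245] [0.603 0.318 0.283]
 blk [327.8 175.7] 34 [ 0.6306 -0.0028  0.2603] [ 0.626 -0.012  0.245] [0.633 0.007 0.272]
 blk [222.9 206.4] 149 [ 0.5761 -0.2978  0.2749] [ 0.551 -0.303  0.246] [ 0.586 -0.279  0.283]
```

```bash
cat > fit.py <<'E'
from h import *
from scipy.optimize import least_squares
def box(p,c,h):
    q=abs(p-c)-h; return np.linalg.norm(np.maximum(q,0),axis=1)+np.minimum(q.max(1),0)
def cap(p,a,b,r):
    a=np.array(a);b=np.array(b);t=np.clip((p-a)@(b-a)/((b-a)@(b-a)),0,1); return np.linalg.norm(p-a-t[:,None]*(b-a),axis=1)-r
def rz(a): c,s=np.cos(a),np.sin(a); return np.array([[c,-s,0],[s,c,0],[0,0,1]])
BAR=[np.pi/2,-np.pi/2,np.pi]
def sdf(p,th,rs,yw,low=0,present=(1,1,1)):
    q=(p-[th[0],th[1],-low])@rz(th[2])   # world->stand
    d=[box(q,[0,0,.253],[.017,.014,.028])]
    d.append(np.maximum(np.hypot(q[:,1],q[:,2]-.26)-.010,np.maximum(q[:,0]-.026,.0-q[:,0])))
    d.append(np.hypot(q[:,0],q[:,1])-.014+1e3*(q[:,2]>.23))
    for k,b in enumerate(BAR):
        o=np.array([np.cos(b),np.sin(b),0])
        d.append(cap(q,[0,0,.22],o*.09+[0,0,.22],.005)); d.append(cap(q,o*.09+[0,0,.22],o*.09+[0,0,.23],.005))
        if present[k]:
            w=(q-o*rs[k])@rz(b+yw[k])
            d.append(box(w,[0,0,.247],[.009,.007,.018])); d.append(box(w,[0,0,.227],[.007,.0205,.002]))
    return np.min(d,0)
def fit(frames,x0,low=0,present=(1,1,1),zmin=.214):
    Ps=[]
    for f in frames:
        P=pts(f); m=(f['depth']>0)&(np.hypot(P[...,0]-x0[0],P[...,1]-x0[1])<.115)&(P[...,2]>zmin-low)&(P[...,2]<.29-low)
        Ps.append(P[m])
    def res(v,full=False):
        r=[]
        for i,P in enumerate(Ps):
            r.append(sdf(P+v[9+3*i:12+3*i],v[:3],v[3:6],v[6:9],low,present))
        r=np.concatenate(r)
        if full: return r
        return np.concatenate([np.clip(r,-.02,.02)/.002,(v[3:6]-.065)/.004,v[6:9]/.05,v[9:]/.0015])
    v0=np.concatenate([x0,[.065]*3,[0]*3,[0]*3*len(Ps)])
    s=least_squares(res,v0,loss='soft_l1'); r=res(s.x,True)
    return s.x,[len(p) for p in Ps],np.median(abs(r)),np.mean(abs(r)>.005)
def tins(v):
    for k,b in enumerate(BAR):
        a=v[2]+b; print('  tin',k,(v[0]+v[3+k]*np.cos(a)).round(4),(v[1]+v[3+k]*np.sin(a)).round(4),'out dir',a.round(3),np.cos(a).round(3),np.sin(a).round(3),'yaw dev',v[6+k].round(3))
if __name__=='__main__':
    F=[load('scene'),load('side')]
    for x0 in ([.574,-.293,.4],[.58,.303,.1]):
        best=min((fit(F,x0[:2]+[x0[2]+d]) for d in (-.6,-.3,0,.3,.6)),key=lambda s:s[3])
        print(best[0].round(4),*best[1:]); tins(best[0])
    for f in F:
        P=pts(f); m=(f['depth']>0)&(P[...,2]>.068)&(P[...,2]<.082)&(P[...,0]>.35)&(P[...,0]<.75)&(abs(P[...,1])<.2)
        p=P[m]; 
        print(len(p)); r=cv2.minAreaRect((p[:,:2]*1000).astype(np.float32)); print(r, p[:,2].mean())
E
python3 fit.py
```

```text
[ 5.670e-01 -2.868e-01 -9.950e-02  6.210e-02  7.020e-02  6.180e-02
  4.800e-03  2.070e-02  3.500e-03 -1.000e-04  1.000e-04  2.500e-03
  1.000e-04 -1.000e-04  1.600e-03] [1042, 1136] 0.0009469644302250385 0.02295684113865932
  tin 0 0.5732 -0.225 out dir 1.471 0.099 0.995 yaw dev 0.005
  tin 1 0.56 -0.3567 out dir -1.67 -0.099 -0.995 yaw dev 0.021
  tin 2 0.5055 -0.2806 out dir 3.042 -0.995 0.099 yaw dev 0.004
[ 5.839e-01  3.058e-01 -3.013e-01  6.420e-02  6.420e-02  6.920e-02
 -4.800e-03 -7.100e-03 -4.230e-02 -4.000e-04  1.000e-04  3.000e-03
  4.000e-04 -1.000e-04  7.000e-04] [1111, 754] 0.0010383532129667463 0.02359249329758713
  tin 0 0.6029 0.3671 out dir 1.269 0.297 0.955 yaw dev -0.005
  tin 1 0.5648 0.2445 out dir -1.872 -0.297 -0.955 yaw dev -0.007
  tin 2 0.5178 0.3263 out dir 2.84 -0.955 0.297 yaw dev -0.042
504
((561.8721313476562, 2.12615966796875), (429.05572509765625, 261.974365234375), 10.511034965515137) 0.07417681435761474
690
((553.8751831054688, -11.949172973632812), (401.723876953125, 246.64871215820312), 2.686711072921753) 0.07384301071029967
```

```bash
cat > bask.py <<'E'
from h import *
from fit import box,rz
from scipy.optimize import least_squares
def basket(frames,x0,zr=(.015,.085)):
    Ps=[]
    for f in frames:
        P=pts(f); hsv=cv2.cvtColor(f['image'],cv2.COLOR_RGB2HSV)
        m=(f['depth']>0)&(np.hypot(P[...,0]-x0[0],P[...,1]-x0[1])<.19)&(P[...,2]>zr[0])&(P[...,2]<zr[1])&(hsv[...,1]<70)
        Ps.append(P[m])
    Pa=np.concatenate(Ps)
    def sd(v):
        q=(Pa-[v[0],v[1],0])@rz(v[2])
        o=box(q,[0,0,.0375],[.1,.12,.0375]); i=box(q,[0,0,.054],[.096,.116,.05])
        return np.maximum(o,-i)
    best=None
    for a in x0[2:]:
        s=least_squares(lambda v:np.clip(sd(v),-.03,.03)/.002,[x0[0],x0[1],a],loss='soft_l1')
        if best is None or s.cost<best.cost: best=s
    r=sd(best.x); return best.x.round(4),len(Pa),np.median(abs(r)),np.mean(abs(r)>.006)
if __name__=='__main__':
    for F in ([load('scene'),load('side')],[load('scene')],[load('side')]):
      print(basket(F,[.49,.0,-.3,0,.3,.6,1.2,1.57,-.6,1.8]))
E
python3 bask.py
python3 - <<'E'
from h import *
f=load('scene');im=f['image'][:,:,::-1][130:310,220:410]
cv2.imwrite('pics/z2.png',cv2.resize(im,None,fx=3,fy=3))
E
```

```text
(array([ 0.457 , -0.0181,  0.0562]), 3385, np.float64(0.0009961124824116874), np.float64(0.0002954209748892171))
(array([ 0.4576, -0.0176,  0.0503]), 1193, np.float64(0.000990323476543431), np.float64(0.0008382229673093043))
(array([ 0.4566, -0.0183,  0.058 ]), 2192, np.float64(0.0010004471005134394), np.float64(0.0))
```

View pics/z2.png

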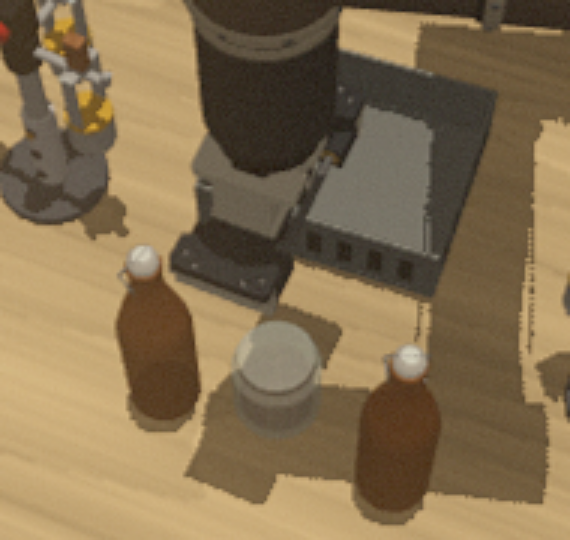

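```bash
python3 -m handwheel '[[0,0,4,0],[0,0,3.6,0],[-2.2,-4.5,0,-0.05],[-2,-4.5,0,-0.05],[-2,-4.5,0,0],[-2,-4.5,0,0],[-2,-4.5,0,0],[0,0,0,0],[0,0,0,0]]' 0.5 25
```

```text
t: 1.05
eef_pos: [0.5723, -0.2261, 0.4806]
ee_rot: [3.141, 0.0, -1.673]
force: [1.4, 0.9, 0.4]
width: 0.0438
```

```bash
python3 -m handwheel '[[0.1,0.1,-2.5,0],[0,0,-2.5,0],[0,0,-1.9,0],[0,0,0,0],[0,0,0,0]]'
python3 - <<'E'
from h import *
f=grab('wrist'); save(f,'w1.png')
E
```

```text
t: 1.55
eef_pos: [0.5747, -0.2231, 0.4119]
ee_rot: [3.141, -0.0, -1.669]
force: [-0.5, 0.1, -0.1]
width: 0.044
```

View pics/w1.png

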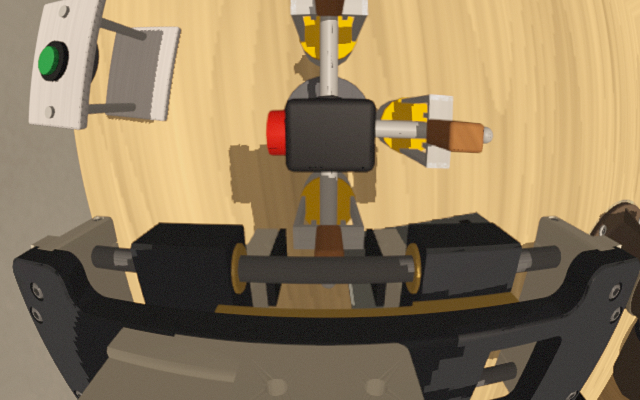

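The wrist view shows the wooden grip at about (330,240), centred between the fingers at about 280 and 375. The block and red button are at (330,133), as fitted. Now I'll close the gripper.

```bash
python3 -m handwheel '[[0,0,0,0],[0,0,0,0],[0,0,0,0],[0,0,0,0]]' 0.95 25; python3 -m handwheel '[[0,0,1,0],[0,0,1,0],[0,0,1,0],[0,0,0,0]]'
```

```text
t: 2.0
eef_pos: [0.574, -0.224, 0.4121]
ee_rot: [-3.141, -0.0, -1.671]
force: [-0.6, 1.2, 0.4]
width: 0.0169
t: 2.4
eef_pos: [0.5744, -0.2241, 0.444]
ee_rot: [-3.138, -0.0, -1.671]
force: [0.7, -0.4, -1.3]
width: 0.0139
```

```bash
python3 -m handwheel '[[0.2,2,0,0],[0.2,2.5,0,0],[0.3,2.5,0,0],[-1,1.5,1,0],[-3,2.5,0,0],[-3,2.5,0,0],[0,0,0,0],[0,0,0,0]]'
python3 - <<'E'
from h import *
from bask import basket
F=[grab('scene'),grab('side')]; save(F[0],'s2.png')
print(basket(F,[.457,-.018,.05]))
print(arm.get_state()['eef_pos'])
E
```

```text
t: 3.2
eef_pos: [0.5102, -0.0886, 0.4529]
ee_rot: [-3.139, 0.0, -1.669]
force: [0.7, -0.8, -1.4]
width: 0.0138
(array([ 0.4573, -0.0179,  0.056 ]), 3488, np.float64(0.0009961362954786362), np.float64(0.00028669724770642203))
[ 0.51116364 -0.08911966  0.45220011]
```

View pics/s2.png

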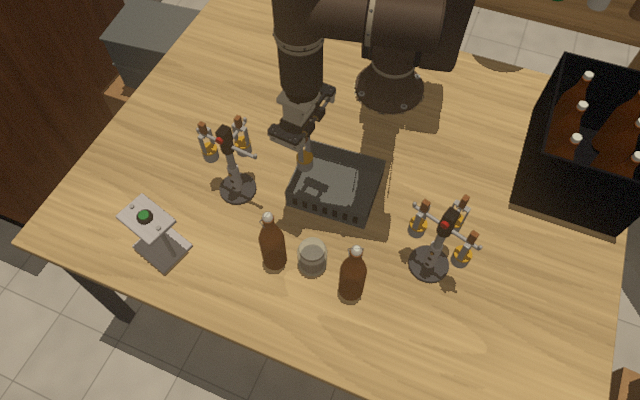

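The tin hangs from the gripper at (307,158), over the basket's near-left part, and the bar it came from is empty. The basket hasn't moved, so I'll lower the tin.

```bash
python3 -m handwheel '[[0,0,-4,0],[0,0,-4,0],[0,0,-3.5,0],[0,0,-2,0],[0,0,-1,0],[0,0,-0.8,0],[0,0,0,0],[0,0,0,0]]'
```

```text
t: 4.1
eef_pos: [0.5117, -0.0891, 0.2994]
ee_rot: [-3.14, 0.0, -1.671]
force: [-0.6, 0.3, -2.0]
width: 0.0135
```

```bash
python3 -m handwheel '[[0,0,0,0],[0,0,0,0],[0,0,0,0],[0,0,4,0],[0,0,4.5,0],[0,0,4.5,0.14],[0,0,4,0.143],[0,0,1,0.143],[0,-3,0,0.143],[0,-3,0,0.143],[-0.1,-3,0,0.143],[-0.1,-3,0,0.143],[-0.1,-3,0,0.143],[-0.1,-2,0,0.143],[-0.1,-1,0,0.143],[-0.1,-1,0,0.143],[0,-0.2,0,0],[0,0,0,0]]' 0.5
python3 - <<'E'
from h import *
F=grab('scene'); save(F,'s3.png'); print(arm.get_state()['eef_pos'],arm.get_state()['ee_rot'],arm.get_state()['q'])
E
```

```text
t: 5.9
eef_pos: [0.505, -0.281, 0.4786]
ee_rot: [-3.142, 0.0, -0.106]
force: [-1.1, 0.5, 0.0]
width: 0.044
[ 0.5050062  -0.28076568  0.47871042] [-3.14155845e+00 -1.31495880e-04 -1.05085152e-01] [-1.69062159e-01  1.59720266e-01 -8.89145508e-02 -4.38931411e-05
 -1.32203247e+00  1.63478414e+00]
```

View pics/s3.png

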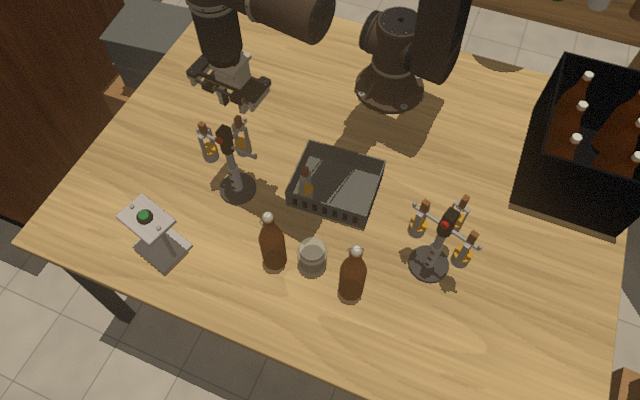

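The first tin stands upright in the basket at (307,183). The gripper is over the next grip, so I'll descend.

```bash
python3 -m handwheel '[[0.05,0,-2.5,0],[0,0,-2.5,0],[0,0,-1.7,0],[0,0,0,0],[0,0,0,0]]'
python3 - <<'E'
from h import *
f=grab('wrist'); save(f,'w2.png')
E
```

```text
t: 6.45
eef_pos: [0.5058, -0.2806, 0.4123]
ee_rot: [3.141, -0.0, -0.102]
force: [0.8, -0.6, 0.4]
width: 0.0436
```

View pics/w2.png

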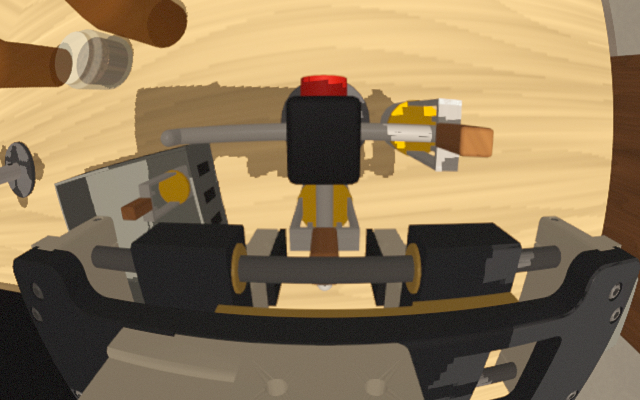

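The grip at (325,240) is centred between the fingers, so I'll grasp it.

```bash
python3 -m handwheel '[[0,0,0,0],[0,0,0,0],[0,0,0,0],[0,0,0,0],[0,0,0,0],[0,0,1,0],[0,0,1,0],[0,0,1.2,0],[0,0,0,0]]' 0.95 25; python3 -m handwheel '[[-2,0.2,0,0],[-2.3,0.2,0,0],[-2.4,0.3,0,0],[-1,1.2,1,0],[-0.5,4,0,0],[-0.1,4,0,0],[0,4,0,0],[0,3.5,0,0],[0,1.5,0,0],[0,0,0,0],[0,0,0,0]]'
python3 - <<'E'
from h import *
from bask import basket
F=[grab('scene'),grab('side')]; save(F[0],'s4.png')
print(basket(F,[.457,-.018,.05]))
print(arm.get_state()['eef_pos'])
E
```

```text
t: 7.4
eef_pos: [0.5059, -0.2812, 0.4463]
ee_rot: [3.141, -0.004, -0.101]
force: [-0.6, -1.1, -0.7]
width: 0.0139
t: 8.5
eef_pos: [0.4224, -0.0917, 0.4539]
ee_rot: [-3.141, -0.0, -0.099]
force: [-0.0, -0.6, -1.5]
width: 0.0138
(array([ 0.4567, -0.018 ,  0.0577]), 3576, np.float64(0.0010288569527338726), np.float64(0.04222595078299776))
[ 0.42248665 -0.09238634  0.45367126]
```

View pics/s4.png

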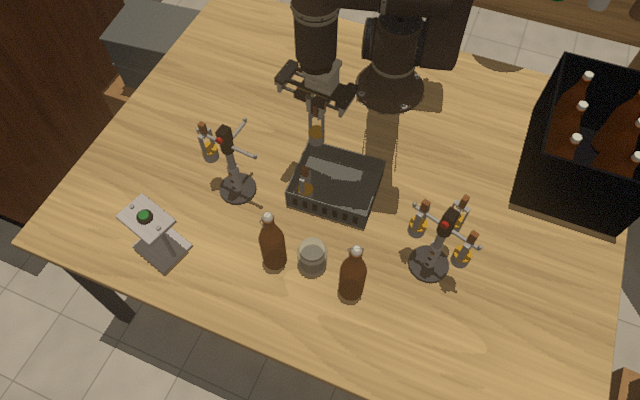

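The second tin hangs above the basket's back-left corner and the basket hasn't moved. Lowering it.

```bash
python3 -m handwheel '[[0,0,-4,0],[0,0,-4,0],[0,0,-3.5,0],[0,0,-2,0],[0,0,-1,0],[0,0,-0.9,0],[0,0,0,0],[0,0,0,0]]'
```

```text
t: 9.4
eef_pos: [0.423, -0.0921, 0.3004]
ee_rot: [-3.141, -0.001, -0.101]
force: [0.2, -0.2, -0.9]
width: 0.0141
```

```bash
python3 -m handwheel '[[0,0,0,0],[0,0,0,0],[0,0,0,0],[0,0,4,0],[0,0,4.5,0],[0,0,4.5,0],[0,0,4,0],[0,0,1,0],[0.5,4.5,0,-0.03],[1,4.5,0,-0.03],[1,4.5,0,-0.03],[1,4.5,0,-0.03],[1,4.5,0,-0.03],[1,4.5,0,-0.03],[1,4.5,0,-0.02],[1,4.3,0,-0.02],[1,4,0,0],[1,2,0,0],[0,0,0,0],[0,0,0,0]]' 0.5
python3 - <<'E'
from h import *
F=[grab('scene'),grab('side')]; save(F[0],'s5.png'); print(arm.get_state()['eef_pos'],arm.get_state()['ee_rot'])
E
```

```text
t: 11.4
eef_pos: [0.5174, 0.3264, 0.4787]
ee_rot: [3.14, 0.001, -0.32]
force: [-0.6, -0.6, 0.1]
width: 0.0439
[0.51726999 0.32531326 0.47968974] [ 3.14141105e+00  7.89238251e-05 -3.21138196e-01]
```

View pics/s5.png

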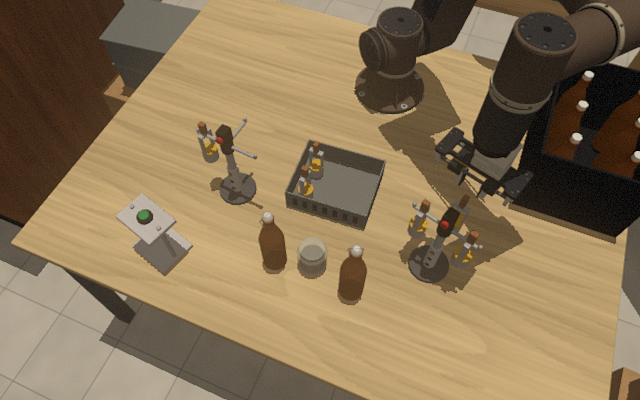

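Two tins now stand in the basket at (315,160) and (305,183). I'll descend on the next one.

```bash
python3 -m handwheel '[[0.05,0,-2.5,0],[0,0,-2.5,0],[0,0,-1.7,0],[0,0,0,0],[0,0,0,0]]'
python3 - <<'E'
from h import *
f=grab('wrist'); save(f,'w3.png')
E
```

```text
t: 12.0
eef_pos: [0.5181, 0.3254, 0.4137]
ee_rot: [-3.141, -0.001, -0.321]
force: [0.2, -0.0, 0.1]
width: 0.0438
```

View pics/w3.png

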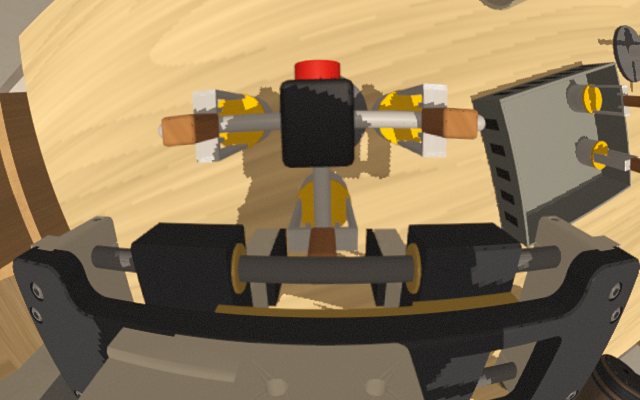

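```bash
python3 -m handwheel '[[0,0,0,0],[0,0,0,0],[0,0,0,0],[0,0,0,0],[0,0,0,0],[0,0,1,0],[0,0,1,0],[0,0,1.0,0],[0,0,0,0]]' 0.95 25; python3 -m handwheel '[[-1.9,0.6,0,0],[-2.2,0.7,0,0],[-2.2,0.7,0,0],[-1,-1,1,0],[-1,-4,0,0],[-0.7,-4.2,0,0],[-0.6,-4.2,0,0],[-0.6,-4.2,0,0],[-0.1,-4.2,0,0],[0,-4,0,0],[0,-3,0,0],[0,-0.7,0,0],[0,0,0,0],[0,0,0,0]]'
python3 - <<'E'
from h import *
from bask import basket
F=[grab('scene'),grab('side')]; save(F[0],'s6.png')
print(basket(F,[.457,-.018,.05]))
print(arm.get_state()['eef_pos'])
E
```

```text
t: 12.95
eef_pos: [0.5183, 0.3262, 0.445]
ee_rot: [-3.139, -0.002, -0.321]
force: [0.7, 0.6, -0.6]
width: 0.0139
t: 14.35
eef_pos: [0.4151, 0.0512, 0.4529]
ee_rot: [-3.141, -0.0, -0.321]
force: [0.4, 0.6, -1.1]
width: 0.0134
(array([ 0.4566, -0.0178,  0.0497]), 3533, np.float64(0.0010773230079968443), np.float64(0.07274271157656383))
[0.41516437 0.05178961 0.45270336]
```

View pics/s6.png

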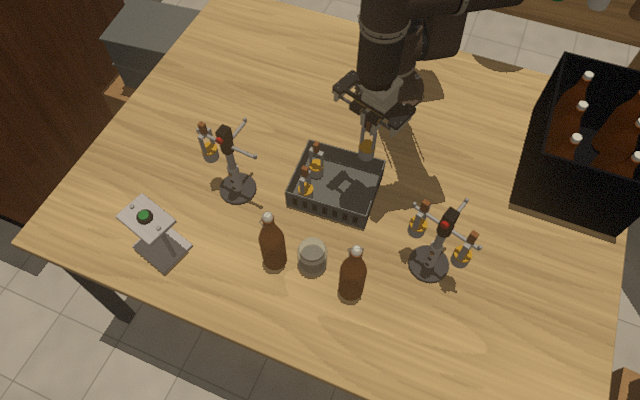

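The third tin is over the back-right corner of the basket, which hasn't moved. Lowering it.

```bash
python3 -m handwheel '[[0,0,-4,0],[0,0,-4,0],[0,0,-3.5,0],[0,0,-2,0],[0,0,-1,0],[0,0,-0.7,0],[0,0,0,0],[0,0,0,0]]'
```

```text
t: 15.25
eef_pos: [0.4155, 0.0515, 0.3015]
ee_rot: [-3.141, -0.001, -0.32]
force: [-0.0, -0.4, -1.0]
width: 0.0137
```

```bash
python3 -m handwheel '[[0,0,0,0],[0,0,0,0],[0,0,0,0],[0,0,4,0],[0,0,4.5,0],[0,0,4.5,-0.14],[0,0,4,-0.142],[0,0,1,-0.142],[2,2.5,0,-0.142],[2,2.5,0,-0.142],[2,2.5,0,-0.142],[2,2.5,0,-0.142],[2,2.5,0,-0.142],[2,2.5,0,-0.142],[2,2.5,0,-0.142],[1,1.5,0,-0.142],[0,0.3,0,0],[0,0,0,0]]' 0.5
python3 - <<'E'
from h import *
F=[grab('scene'),grab('side')]; save(F[0],'s7.png'); print(arm.get_state()['eef_pos'],arm.get_state()['ee_rot'])
E
```

```text
t: 17.05
eef_pos: [0.565, 0.2443, 0.4802]
ee_rot: [3.141, -0.001, -1.878]
force: [-0.8, -0.3, -0.6]
width: 0.0435
[0.5645962  0.24347757 0.48097593] [-3.14146264e+00  1.64405658e-04 -1.87847181e+00]
```

View pics/s7.png

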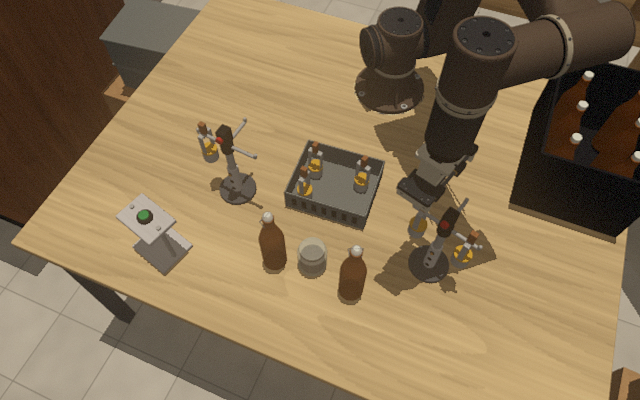

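Three tins stand in the basket at (305,183), (315,160) and (363,173). The gripper is above the next tin.

```bash
python3 -m handwheel '[[0,0.05,-2.5,0],[0,0,-2.5,0],[0,0,-1.9,0],[0,0,0,0],[0,0,0,0]]'
python3 - <<'E'
from h import *
f=grab('wrist'); save(f,'w4.png')
E
```

```text
t: 17.65
eef_pos: [0.5649, 0.244, 0.4128]
ee_rot: [-3.141, 0.0, -1.88]
force: [-0.3, -1.0, 0.5]
width: 0.0439
```

View pics/w4.png

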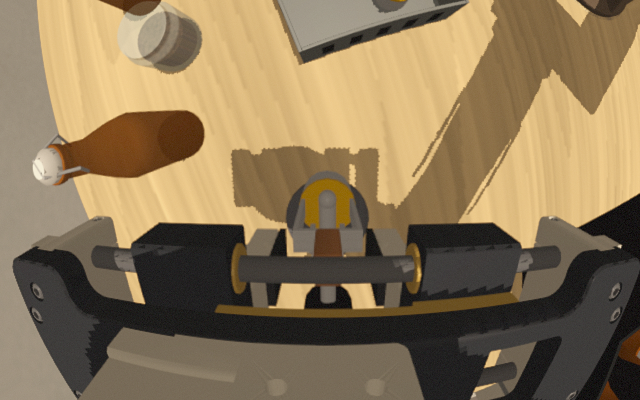

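The grip is centred at about (328,243), so I'll grasp it and bring it out.

```bash
python3 -m handwheel '[[0,0,0,0],[0,0,0,0],[0,0,0,0],[0,0,0,0],[0,0,0,0],[0,0,1,0],[0,0,1,0],[0,0,1.0,0],[0,0,0,0]]' 0.95 25; python3 -m handwheel '[[-0.6,-1.9,0,0],[-0.7,-2.2,0,0],[-0.7,-2.2,0,0],[-0.4,-1,1,0],[-1,-3.5,0,0],[-1.4,-4,0,0],[-1.4,-3.2,0,0],[0,-0.7,0,0],[0,0,0,0],[0,0,0,0]]'
python3 - <<'E'
from h import *
from bask import basket
F=[grab('scene'),grab('side')]; save(F[0],'s8.png')
print(basket(F,[.457,-.018,.05]))
print(arm.get_state()['eef_pos'])
E
```

```text
t: 18.6
eef_pos: [0.5654, 0.2447, 0.444]
ee_rot: [-3.139, 0.003, -1.881]
force: [-0.7, -0.0, -2.1]
width: 0.0142
t: 19.6
eef_pos: [0.5033, 0.0576, 0.4522]
ee_rot: [-3.141, 0.001, -1.881]
force: [-0.4, 0.3, -1.0]
width: 0.0136
(array([ 0.4584, -0.0196,  0.0519]), 3515, np.float64(0.0011341048457903236), np.float64(0.12034139402560455))
[0.50340271 0.05825322 0.45168046]
```

View pics/s8.png

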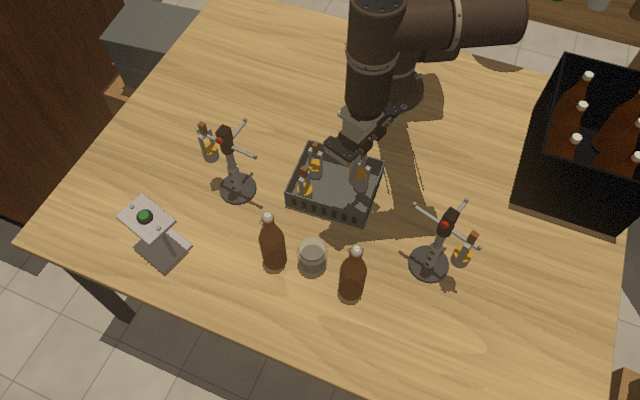

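```bash
python3 -m handwheel '[[0,0,-4,0],[0,0,-4,0],[0,0,-3.5,0],[0,0,-2,0],[0,0,-1,0],[0,0,-0.6,0],[0,0,0,0],[0,0,0,0]]'
```

```text
t: 20.5
eef_pos: [0.5035, 0.0579, 0.3016]
ee_rot: [-3.14, 0.001, -1.88]
force: [-0.5, -0.3, -0.9]
width: 0.0137
```

```bash
python3 -m handwheel '[[0,0,0,0],[0,0,0,0],[0,0,0,0],[0,0,4,0],[0,0,4.5,0],[0,0,4.5,0],[0,0,4,0],[0,0,1.5,0],[1.3,4,0,0],[1.3,4,0,0],[1.3,4,0,0],[1.3,4,0,0],[1.3,4,0,0],[1.3,4,0,0],[1.3,4,0,0],[0.8,2.9,0,0],[0,0,0,0],[0,0,0,0]]' 0.5
python3 - <<'E'
from h import *
F=[grab('scene'),grab('side')]; save(F[0],'s9.png'); print(arm.get_state()['eef_pos'],arm.get_state()['ee_rot'])
E
```

```text
t: 22.3
eef_pos: [0.602, 0.3673, 0.4849]
ee_rot: [3.141, -0.001, -1.88]
force: [0.4, -1.2, 1.0]
width: 0.044
[0.60191038 0.3659484  0.48596133] [-3.14145076e+00  5.59324479e-05 -1.88104075e+00]
```

View pics/s9.png

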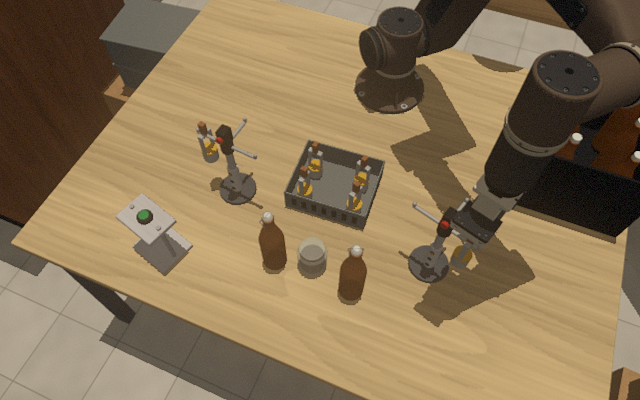

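Four tins now stand in the basket. Next I'll descend on the far tin of the right-hand stand.

```bash
python3 -m handwheel '[[0.1,0.05,-3,0],[0,0,-2.5,0],[0,0,-1.9,0],[0,0,0,0],[0,0,0,0]]'
python3 - <<'E'
from h import *
f=grab('wrist'); save(f,'w5.png')
E
```

```text
t: 22.9
eef_pos: [0.6032, 0.3663, 0.4129]
ee_rot: [-3.141, 0.001, -1.881]
force: [-0.3, 0.3, 0.4]
width: 0.044
```

View pics/w5.png

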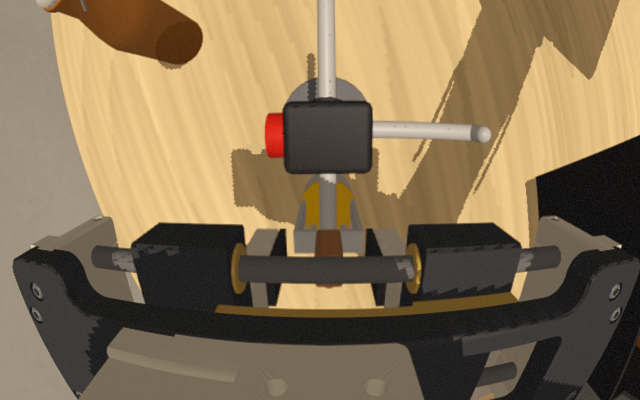

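```bash
python3 -m handwheel '[[0,0,0,0],[0,0,0,0],[0,0,0,0],[0,0,0,0],[0,0,0,0],[0,0,1,0],[0,0,1,0],[0,0,1.1,0],[0,0,0,0]]' 0.95 25; python3 -m handwheel '[[0.6,1.9,0,0],[0.7,2.2,0,0],[0.7,2.3,0,0],[0,0,1,0],[2,-1,0,0],[2.3,-2,0,0],[2,-3,0,0],[1.5,-3.5,0,0],[0.5,-3.5,0,0],[-1,-4,0,0],[-2,-4,0,0],[0,0,0,0],[0,0,0,0]]'
python3 - <<'E'
from h import *
from bask import basket
F=[grab('scene'),grab('side')]; save(F[0],'s10.png')
print(basket(F,[.457,-.018,.05]))
print(arm.get_state()['eef_pos'])
E
```

```text
t: 23.85
eef_pos: [0.6034, 0.3672, 0.4455]
ee_rot: [-3.139, 0.003, -1.881]
force: [0.4, -0.2, -0.1]
width: 0.0139
t: 25.15
eef_pos: [0.6756, 0.2195, 0.4541]
ee_rot: [-3.141, 0.001, -1.882]
force: [-0.1, 1.2, -2.0]
width: 0.0142
(array([ 0.4581, -0.0195,  0.0541]), 3647, np.float64(0.0012032253918761865), np.float64(0.15766383328763367))
[0.67608891 0.22125188 0.45315003]
```

View pics/s10.png

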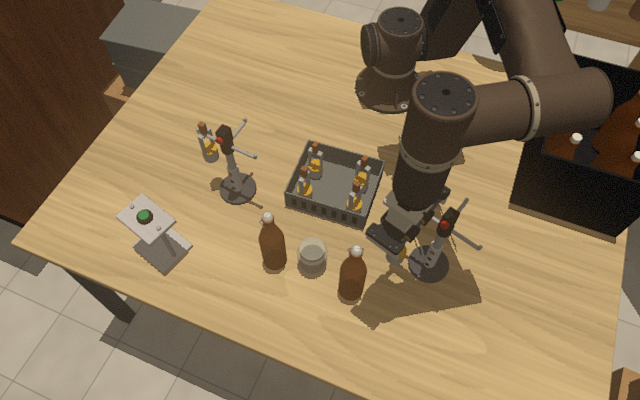

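```bash
python3 -m handwheel '[[-1.5,-2.5,1.5,0],[-2.6,-3.7,0.5,0],[-2.6,-3.7,0,0],[-2.6,-3.7,0,0],[-2.6,-3.7,0,0],[-2.6,-3.7,0,0],[-1.6,-2,0,0],[-0.8,-0.7,0,0],[0,0,0,0],[0,0,0,0]]'
python3 - <<'E'
from h import *
f=grab('wrist'); save(f,'w6.png');f=grab('side'); save(f,'sd6.png')
E
```

```text
t: 26.25
eef_pos: [0.5078, -0.0151, 0.4727]
ee_rot: [-3.141, 0.0, -1.88]
force: [-0.4, -0.2, -1.8]
width: 0.0139
```

View pics/sd6.png

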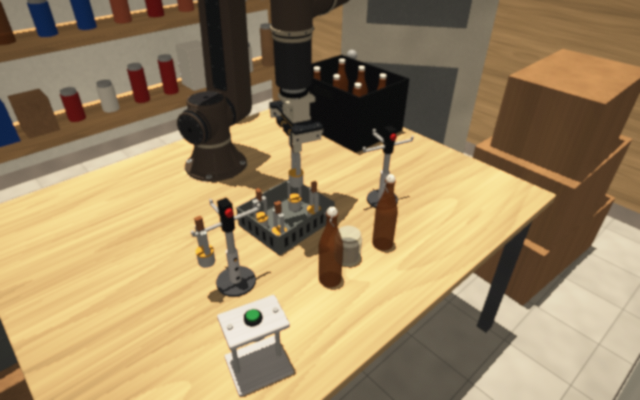

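The side view shows the fifth tin held above the middle of the basket. Lowering it.

```bash
python3 -m handwheel '[[0,0,-4,0],[0,0,-4,0],[0,0,-3.5,0],[0,0,-3,0],[0,0,-1.6,0],[0,0,-1.1,0],[0,0,0,0],[0,0,0,0]]'
```

```text
t: 27.15
eef_pos: [0.5076, -0.0155, 0.3009]
ee_rot: [-3.141, 0.0, -1.88]
force: [0.6, -0.0, -0.9]
width: 0.0138
```

```bash
python3 -m handwheel '[[0,0,0,0],[0,0,0,0],[0,0,0,0],[0,0,4,0],[0,0,4.5,0],[0,0,4.5,0],[0,0,4,0],[0,0,1.7,0],[0.6,-4,0,0.05],[0.6,-4,0,0.05],[0.6,-4,0,0.05],[0.6,-4,0,0.05],[0.6,-4,0,0.02],[0.6,-4,0,0],[0.6,-4,0,0],[0.6,-4,0,0],[0.4,-2.1,0,0],[0,0,0,0],[0,0,0,0]]' 0.5
python3 - <<'E'
from h import *
F=[grab('scene'),grab('side')]; save(F[0],'s11.png'); print(arm.get_state()['eef_pos'],arm.get_state()['ee_rot'])
E
```

```text
t: 29.05
eef_pos: [0.5588, -0.3573, 0.4873]
ee_rot: [3.141, 0.0, -1.662]
force: [-0.5, 0.2, -0.1]
width: 0.0435
[ 0.55886654 -0.35624228  0.48800919] [-3.14118371e+00  7.70632704e-05 -1.66033399e+00]
```

View pics/s11.png

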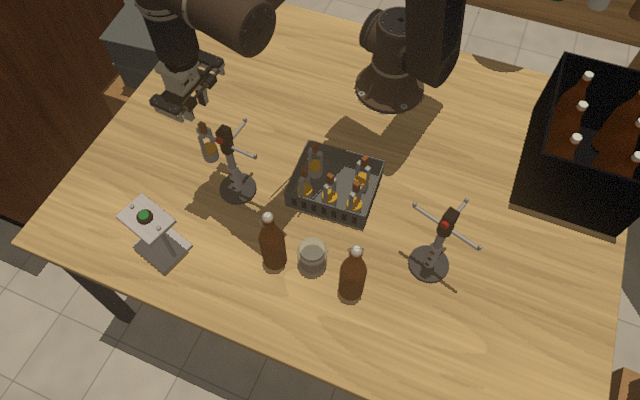

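Five tins are in the basket and the right-hand stand is empty. I'll descend on the last tin.

```bash
python3 -m handwheel '[[0.1,0,-3,0],[0,0,-2.5,0],[0,0,-2.1,0],[0,0,0,0],[0,0,0,0]]'
python3 - <<'E'
from h import *
f=grab('wrist'); save(f,'w7.png')
E
```

```text
t: 29.65
eef_pos: [0.5602, -0.3563, 0.4127]
ee_rot: [-3.141, -0.001, -1.66]
force: [0.1, -0.1, 0.5]
width: 0.0437
```

View pics/w7.png

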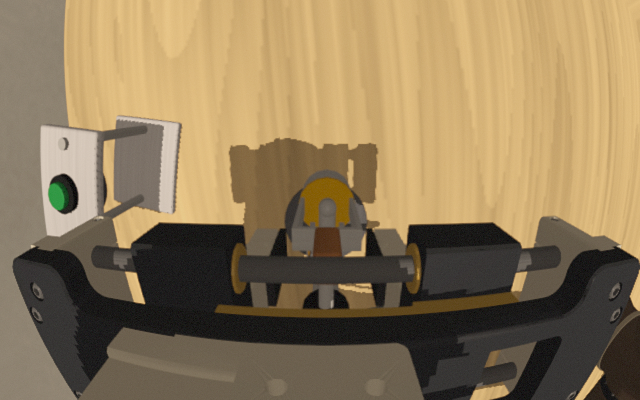

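```bash
python3 -m handwheel '[[0,0,0,0],[0,0,0,0],[0,0,0,0],[0,0,0,0],[0,0,0,0],[0,0,1,0],[0,0,1,0],[0,0,1.1,0],[0,0,0,0]]' 0.95 25; python3 -m handwheel '[[-0.2,-2,0,0],[-0.2,-2.3,0,0],[-0.3,-2.4,0,0],[0,0,2,0],[-3,0.5,1,0],[-3.5,1,0,0],[-3.5,2,0,0],[-3,3,0,0],[-2,4,0,0],[0,4,0,0],[0,4,0,0],[0,4,0,0],[0.4,4,0,0],[0.4,4,0,0],[0.4,4,0,0],[0.4,4,0,0],[0,1.8,0,0],[0,0,0,0],[0,0,0,0]]'
python3 - <<'E'
from h import *
from bask import basket
F=[grab('scene'),grab('side')]; save(F[0],'s12.png')
print(basket(F,[.457,-.018,.05]))
print(arm.get_state()['eef_pos'])
f=grab('wrist'); save(f,'w8.png')
E
```

```text
t: 30.6
eef_pos: [0.5603, -0.3572, 0.4454]
ee_rot: [-3.138, -0.001, -1.661]
force: [0.4, 0.3, -0.3]
width: 0.0142
t: 32.5
eef_pos: [0.4189, -0.0207, 0.4728]
ee_rot: [-3.141, 0.0, -1.659]
force: [0.6, -0.4, -1.1]
width: 0.0138
(array([ 0.4579, -0.0196,  0.0562]), 3560, np.float64(0.0012267243369803588), np.float64(0.1896067415730337))
[ 0.41890572 -0.02143309  0.47271287]
```

View pics/s12.png

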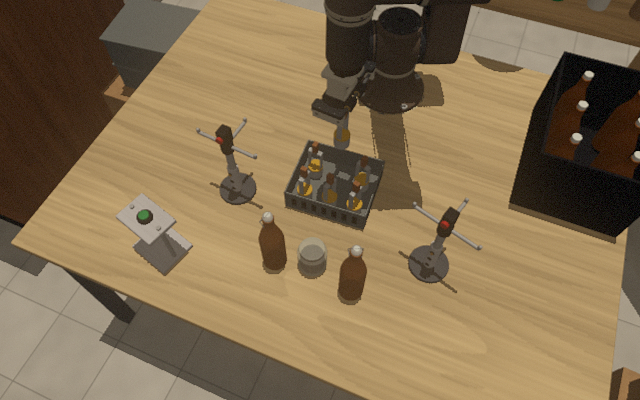

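View pics/w8.png

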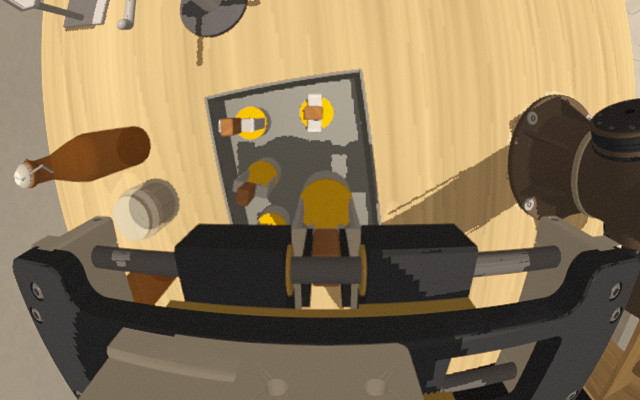

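All five tins in the basket are upright, and the sixth is above the middle of the back row. Lowering it.

```bash
python3 -m handwheel '[[0,0,-4,0],[0,0,-4,0],[0,0,-3.5,0],[0,0,-3,0],[0,0,-1.6,0],[0,0,-1.1,0],[0,0,0,0],[0,0,0,0]]';python3 -m handwheel '[[0,0,0,0],[0,0,0,0],[0,0,0,0],[0,0,0,0],[0,0,4,0],[0,0,4.5,0],[0,0,4.5,0],[0,0,4.5,0],[0,0,2,0],[0,0,0,0],[0,0,0,0]]' 0.5;  python3 - <<'E'
from h import *
F=[grab('scene'),grab('side')]; save(F[0],'s13.png'); print(arm.get_state()['eef_pos'],arm.get_state()['ee_rot'])
f=grab('wrist'); save(f,'w9.png')
import fit
for x0 in ([.567,-.287,-.1],[.584,.306,-.3]):
    r=fit.fit(F,x0,0,(0,0,0)); print(r[0].round(4),*r[1:])
E
```

```text
t: 33.45
eef_pos: [0.4192, -0.0215, 0.3009]
ee_rot: [3.141, -0.0, -1.662]
force: [0.7, -0.3, -1.2]
width: 0.0135
t: 34.55
eef_pos: [0.4188, -0.0209, 0.4956]
ee_rot: [-3.141, 0.001, -1.661]
force: [0.4, -0.0, -0.5]
width: 0.044
[ 0.41870135 -0.02094962  0.49457141] [ 3.13986441e+00 -4.50730830e-04 -1.66082115e+00]
[ 5.671e-01 -2.869e-01 -9.970e-02  6.500e-02  6.500e-02  6.500e-02
  0.000e+00 -0.000e+00 -0.000e+00 -2.000e-04  2.000e-04  2.000e-03
  2.000e-04 -2.000e-04  1.200e-03] [647, 721] 0.0009652273039619116 0.0043859649122807015
[ 5.838e-01  3.058e-01 -3.062e-01  6.500e-02  6.500e-02  6.500e-02
  0.000e+00 -0.000e+00  0.000e+00 -4.000e-04 -0.000e+00  2.900e-03
  4.000e-04  0.000e+00  6.000e-04] [728, 462] 0.0010705325759519661 0.009243697478991597
```

View pics/w9.png

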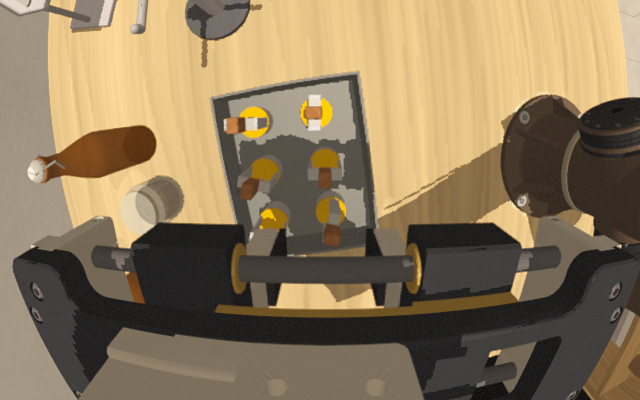

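All six tins are upright in the basket and both stands are empty. Next is the left-hand stand, with the gripper fully open.

```bash
python3 -m handwheel '[[2,-4,0,-0.01],[2.2,-4,0,0],[2.2,-4,0,0],[2.2,-4,0,0],[2.2,-4,0,0],[2.2,-4,0,0],[2.1,-2.6,0,0],[0,0,0,0],[0,0,0,0],[0,0,0,0]]' 0;  python3 - <<'E'
from h import *
print(arm.get_state()['eef_pos'],arm.get_state()['ee_rot'],arm.get_state()['width'])
f=grab('wrist'); save(f,'w10.png')
E
```

```text
t: 35.7
eef_pos: [0.5698, -0.2865, 0.495]
ee_rot: [3.14, 0.0, -1.671]
force: [-0.6, 0.2, 1.0]
width: 0.0876
[ 0.56977518 -0.28649691  0.49498899] [ 3.14029368e+00  2.29042329e-04 -1.67054525e+00] 0.08764814875481527
```

View pics/w10.png

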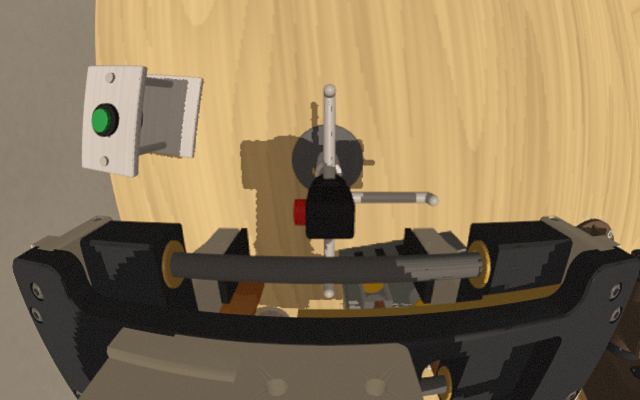

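```bash
python3 -m handwheel '[[-0.2,0,-2.6,0],[0,0,-2.5,0],[0,0,-2,0],[0,0,-0.5,0],[0,0,0,0],[0,0,0,0],[0,0,0,0]]' 0
python3 - <<'E'
from h import *
s=arm.get_state(); print(s['eef_pos'],s['force'])
f=grab('wrist'); save(f,'w11.png')
E
```

```text
t: 36.45
eef_pos: [0.5683, -0.2868, 0.4213]
ee_rot: [-3.139, -0.0, -1.67]
force: [-0.1, -0.3, 0.0]
width: 0.0878
[ 0.56826031 -0.28683751  0.42127758] [-0.09724166 -0.25615805  0.01691907]
```

View pics/w11.png

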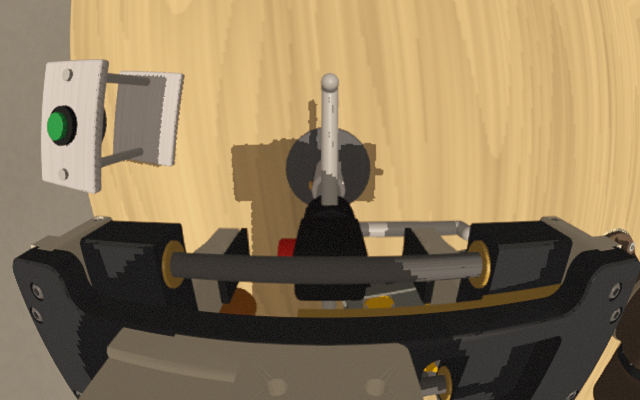

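The block and button sit between the open fingers, so I'll squeeze.

```bash
python3 -m handwheel '[[-0.05,0,-0.2,0],[0,0,0,0],[0,0,0,0],[0,0,0,0],[0,0,0,0],[0,0,0,0],[0,0,0,0]]' 1 22
```

```text
t: 37.2
eef_pos: [0.5682, -0.2869, 0.4176]
ee_rot: [-3.14, -0.0, -1.671]
force: [-8.3, 1.5, 2.2]
width: 0.0371
```

```bash
python3 -m handwheel '[[-0.05,0,0,0],[0,0,0,0],[0,0,0,0],[0,0,0,0]]' 1 30
```

```text
t: 37.6
eef_pos: [0.5668, -0.2869, 0.4173]
ee_rot: [3.141, 0.0, -1.671]
force: [-0.7, -0.5, -2.4]
width: 0.0342
```

The button is fully in (34 mm opening), so I'll lower the stand by 35 mm.

```bash
python3 -m handwheel '[[0,0,-0.5,0],[0,0,-0.5,0],[0,0,-0.5,0],[0,0,-0.5,0],[0,0,-0.5,0],[0,0,-0.5,0],[0,0,-0.5,0],[0,0,0,0],[0,0,0,0],[0,0,0,0]]'
python3 - <<'E'
from h import *
s=arm.get_state(); print(s['eef_pos'],s['force'],s['width'])
F=[grab('scene'),grab('side')]; save(F[1],'sd14.png')
P=pts(F[1]);
E
```

```text
t: 38.6
eef_pos: [0.5669, -0.2869, 0.3813]
ee_rot: [3.14, 0.001, -1.671]
force: [-1.1, -1.4, -10.3]
width: 0.0338
[ 0.5669464  -0.28693664  0.38130426] [ -1.08312636  -1.40442575 -10.30167356] 0.03381001009451684
```

Run:
```python
from h import *
f=load('side'); im=f['image'][:,:,::-1]
cv2.imwrite('pics/z14.png',cv2.resize(im[170:310,150:310],None,fx=4,fy=4,interpolation=cv2.INTER_CUBIC))
```

```text
(no output)
```

View pics/z14.png

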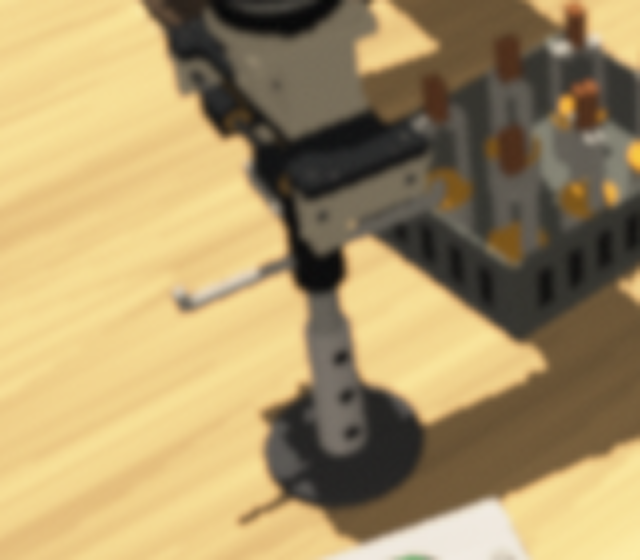

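```bash
python3 -m handwheel '[[0,0,0,0],[0,0,0,0],[0,0,0,0],[0,0,0,0],[0,0,0,0]]' 0
python3 - <<'E'
from h import *
s=arm.get_state(); print(s['eef_pos'],s['force'],s['width'])
f=grab('wrist'); save(f,'w15.png')
f=grab('side'); im=f['image'][:,:,::-1]
cv2.imwrite('pics/z15.png',cv2.resize(im[170:310,150:310],None,fx=4,fy=4,interpolation=cv2.INTER_CUBIC))
E
```

```text
t: 39.2
eef_pos: [0.567, -0.2869, 0.3833]
ee_rot: [-3.141, -0.0, -1.671]
force: [0.3, 0.7, 0.1]
width: 0.0681
[ 0.56703855 -0.28694468  0.38329079] [0.27713053 0.67054246 0.13279262] 0.06806974827212771
```

View pics/z15.png

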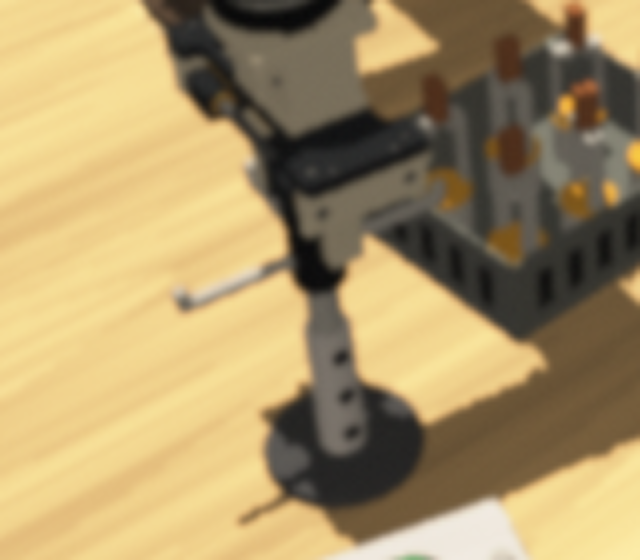

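View pics/w15.png

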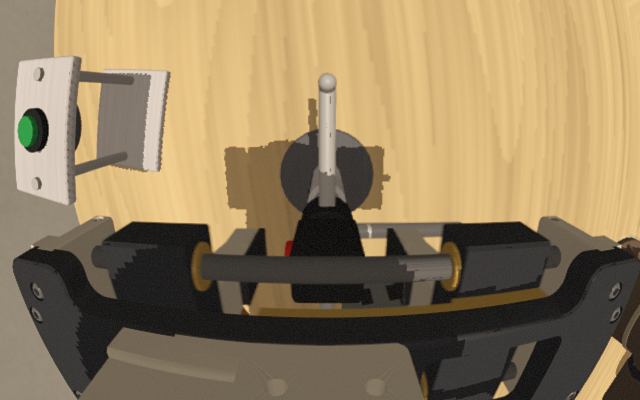

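```bash
python3 -m handwheel '[[0,0,0,0],[0,0,0,0],[0,0,4,0],[0,0,4,0],[0,0,3,0],[-4,0,3,0],[-4,3,0,0],[-4,4,0,0],[-1,4,0,0],[0,0,0,0],[0,0,0,0]]' 0
cat > low.py <<'E'
from h import *
import fit
from scipy.optimize import least_squares
# fit low & button travel with stand pose fixed; per-camera offsets calibrated while up
def run(names,v,offs):
    out={}
    for n,o in zip(names,offs):
        f=load(n); P=pts(f); m=(f['depth']>0)&(np.hypot(P[...,0]-v[0],P[...,1]-v[1])<.115)&(P[...,2]>.165)&(P[...,2]<.29)
        p=P[m]+o
        def sd(u):
            q=(p-[v[0],v[1],-u[0]])@fit.rz(v[2])
            d=[fit.box(q,[0,0,.253],[.017,.014,.028]),np.hypot(q[:,0],q[:,1])-.014,
               np.maximum(np.hypot(q[:,1],q[:,2]-.26)-.010,np.maximum(q[:,0]-.026+u[1],-q[:,0]))]
            for b in fit.BAR:
                o_=np.array([np.cos(b),np.sin(b),0]); d.append(fit.cap(q,[0,0,.22],o_*.09+[0,0,.22],.005)); d.append(fit.cap(q,o_*.09+[0,0,.22],o_*.09+[0,0,.23],.005))
            return np.min(d,0)
        best=None
        for l0 in (0,.03,.035,.07):
            s=least_squares(lambda u:np.clip(sd(u),-.02,.02)/.002,[l0,.001],loss='soft_l1')
            if best is None or s.cost<best.cost: best=s
        hsv=cv2.cvtColor(f['image'],cv2.COLOR_RGB2HSV)
        red=(f['depth']>0)&(np.hypot(P[...,0]-v[0],P[...,1]-v[1])<.05)&(P[...,2]>.17)&(hsv[...,1]>150)&((hsv[...,0]<6)|(hsv[...,0]>174))&(hsv[...,2]>80)
        q=((P[red]+o)-[v[0],v[1],0])@fit.rz(v[2])
        print(n,'low %.4f btn %.4f'%tuple(best.x),'n',len(p),'red n',red.sum(),'face x p90 %.4f'%np.percentile(q[:,0],85) if red.sum() else '', 'z med %.4f'%np.median(q[:,2]) if red.sum() else '')
A=[.5671,-.2869,-.0997]; B=[.5838,.3058,-.3062]
OA=[[-.0002,.0002,.0020],[.0002,-.0002,.0012]]; OB=[[-.0004,0,.0029],[.0004,0,.0006]]
if __name__=='__main__':
    import sys
    if len(sys.argv)>1:
        for n in ('scene','side'): f=grab(n); save(f,n+sys.argv[1]+'.png')
    print('A');run(['scene','side'],A,OA);print('B');run(['scene','side'],B,OB)
E
python3 low.py 16
python3 - <<'E'
from h import *
im=load('side')['image'][:,:,::-1]
a=cv2.resize(im[185:300,180:280],None,fx=4,fy=4,interpolation=cv2.INTER_CUBIC)
b=cv2.resize(im[110:225,340:440],None,fx=4,fy=4,interpolation=cv2.INTER_CUBIC)
cv2.imwrite('pics/z16.png',np.hstack([a,b]))
E
```

```text
t: 40.4
eef_pos: [0.4413, -0.1809, 0.5235]
ee_rot: [-3.14, 0.0, -1.669]
force: [1.0, -0.3, -0.3]
width: 0.0873
A
scene low 0.0358 btn 0.0257 n 642 red n 5 face x p90 0.0210 z med 0.2329
side low 0.0359 btn 0.0163 n 750 red n 41 face x p90 0.0214 z med 0.2254
B
scene low -0.0001 btn -0.0000 n 828 red n 27 face x p90 0.0249 z med 0.2683
side low 0.0002 btn 0.0006 n 564 red n 33 face x p90 0.0262 z med 0.2639
```

View pics/z16.png

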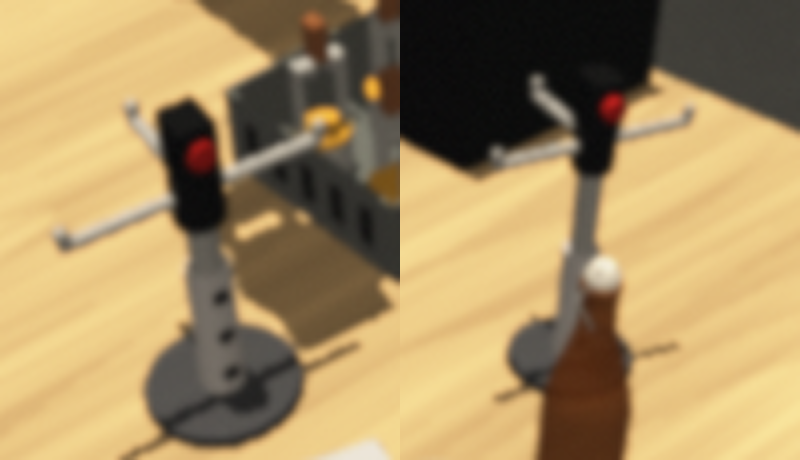

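View pics/scene16.png

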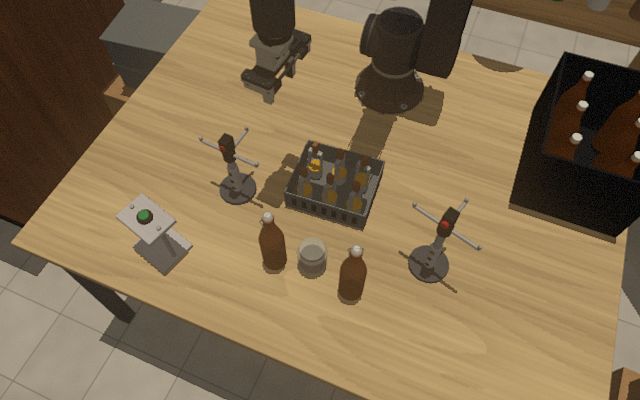

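Stand A reads 35.9 mm low from both cameras, and its red face sits at 21 mm instead of 26 mm. So it went just past the hole and the pin isn't in. I'll grip the block by its y sides, which leaves the button alone, and ease it up.

```bash
python3 -m handwheel '[[0,0,0,0.143],[0,0,0,0.143],[0,0,0,0.143],[0,0,0,0.143],[1.6,-1.3,-0.5,0.143],[2,-1.7,-0.5,0.143],[2,-1.7,-0.5,0.143],[2,-1.7,-0.5,0.143],[2,-1.7,-0.5,0.143],[2,-1.7,-0.5,0.143],[1,-0.8,0,0.14],[0,0,0,0],[0,0,0,0]]' 0
python3 - <<'E'
from h import *
s=arm.get_state(); print(s['eef_pos'],s['ee_rot'],s['force'],s['width'])
E
```

```text
t: 41.8
eef_pos: [0.5679, -0.2886, 0.4913]
ee_rot: [-3.141, 0.002, -0.106]
force: [-0.8, 0.0, 0.4]
width: 0.0875
[ 0.56794595 -0.28864073  0.49125127] [-3.14145105e+00  2.30745174e-03 -1.05703898e-01] [-0.84158209  0.04339879  0.35824834] 0.0875422524584029
```

```bash
python3 -m handwheel '[[-0.1,0.15,-3,0.006],[0,0,-3,0],[0,0,-2.5,0],[0,0,-1.5,0],[0,0,-0.8,0],[0,0,0,0],[0,0,0,0]]' 0
python3 - <<'E'
from h import *
s=arm.get_state(); print(s['eef_pos'],s['ee_rot'],s['force'])
f=grab('wrist'); save(f,'w17.png')
E
```

```text
t: 42.5
eef_pos: [0.5668, -0.2862, 0.3858]
ee_rot: [3.141, -0.001, -0.096]
force: [-0.0, -0.2, 0.4]
width: 0.088
[ 0.56679436 -0.28619666  0.38579433] [ 3.14111069e+00 -1.40695988e-03 -9.55881166e-02] [-0.04770077 -0.20400756  0.40869075]
```

View pics/w17.png

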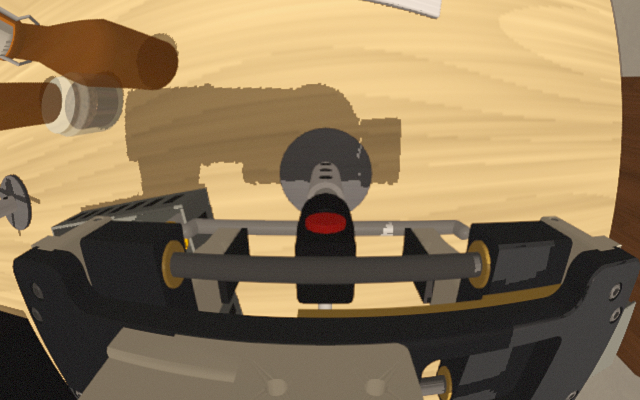

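The block is centred at (325,250), with the red button facing the camera. Closing, then easing up.

```bash
python3 -m handwheel '[[0,0,0,0],[0,0,0,0],[0,0,0,0],[0,0,0,0],[0,0,0,0],[0,0,0,0]]' 1 40; python3 -m handwheel '[[0,0,0.05,0],[0,0,0,0],[0,0,0.05,0],[0,0,0,0],[0,0,0,0]]';python3 - <<'E'
from h import *
f=grab('wrist'); save(f,'w18.png')
s=arm.get_state(); print(s['eef_pos'],s['force'],s['width'])
E
```

```text
t: 43.15
eef_pos: [0.5667, -0.2861, 0.3847]
ee_rot: [3.142, 0.0, -0.095]
force: [-0.3, -0.8, 0.5]
width: 0.0452
t: 43.65
eef_pos: [0.5667, -0.286, 0.3852]
ee_rot: [-3.141, 0.0, -0.095]
force: [0.9, -0.3, -4.0]
width: 0.0277
[ 0.56672375 -0.28600685  0.38525282] [ 0.91565505 -0.30116718 -4.46214307] 0.02771878740827376
```

View pics/w18.png

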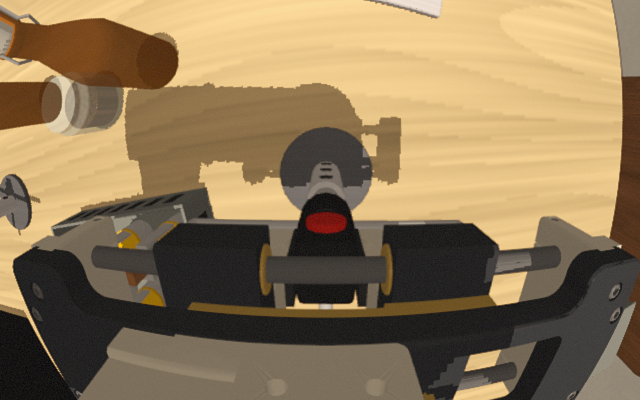

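```bash
for i in 1 2; do python3 -m handwheel '[[0,0,0.05,0],[0,0,0,0],[0,0,0,0]]' | sed -n '2p;4p'; done
```

```text
eef_pos: [0.5668, -0.286, 0.3854]
force: [4.3, -2.3, -10.4]
eef_pos: [0.5667, -0.286, 0.3866]
force: [3.4, -0.6, -9.4]
```

Run:
```python
from h import *
f=grab('wrist'); save(f,'w19.png')
P=[cv2.imread('pics/w%d.png'%i)[160:310,250:400] for i in (17,18,19)]
cv2.imwrite('pics/w19z.png',np.hstack([cv2.resize(p,None,fx=1.75,fy=1.75) for p in P]))
```

```text
(no output)
```

View pics/w19z.png

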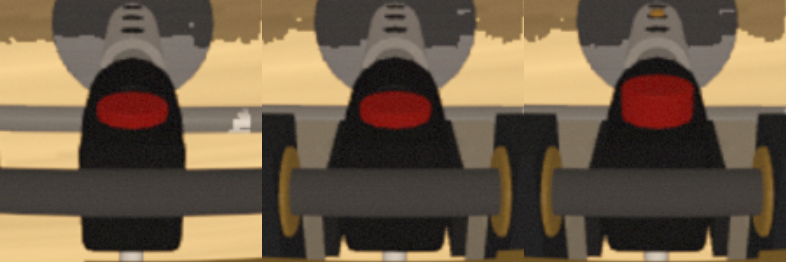

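The right-hand crop shows the button sprung out, with a taller red cap at (657,100) and the brass pin visible. I'll let go, back off and check from both fixed cameras.

```bash
python3 -m handwheel '[[0,0,0,0],[0,0,0,0],[0,0,0,0],[0,0,0,0],[0,0,0,0],[0,0,0,0],[0,0,4,0],[0,0,4,0],[0,0,3,0],[-4,0,2,0],[-4,3,0,0],[-4,4,0,0],[-1,4,0,0],[0,0,0,0],[0,0,0,0]]' 0 25; python3 low.py 20
python3 - <<'E'
from h import *
im=load('side')['image'][:,:,::-1]
a=cv2.resize(im[185:300,180:280],None,fx=4,fy=4,interpolation=cv2.INTER_CUBIC)
b=cv2.resize(load('scene')['image'][:,:,::-1][105:220,180:280],None,fx=4,fy=4,interpolation=cv2.INTER_CUBIC)
cv2.imwrite('pics/z20.png',np.hstack([a,b]))
E
```

```text
t: 45.85
eef_pos: [0.441, -0.1801, 0.5175]
ee_rot: [-3.142, -0.002, -0.093]
force: [0.7, -1.5, 0.3]
width: 0.0878
A
scene low 0.0343 btn 0.0001 n 654 red n 19 face x p90 0.0260 z med 0.2333
side low 0.0348 btn 0.0004 n 748 red n 53 face x p90 0.0269 z med 0.2294
B
scene low -0.0000 btn 0.0003 n 829 red n 29 face x p90 0.0246 z med 0.2675
side low -0.0005 btn 0.0011 n 561 red n 33 face x p90 0.0258 z med 0.2623
```

View pics/z20.png

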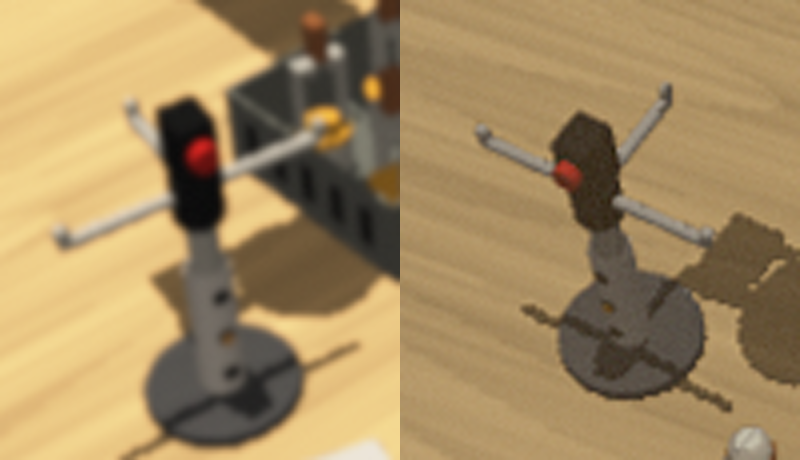

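Stand A is locked: the brass pin sits in the middle hole, it reads about 34.5 mm low, and the button is fully out. On to stand B.

```bash
python3 -m handwheel '[[1.2,4,0,-0.149],[1.2,4,0,-0.149],[1.2,4,0,-0.149],[1.2,4.1,0,-0.149],[1.2,4.1,0,-0.149],[1.2,4.1,0,-0.149],[1.2,4.1,0,-0.149],[1.2,4.1,0,-0.149],[1.2,4.1,0,-0.149],[1.2,4,0,-0.149],[1.2,4,0,-0.149],[1.1,4,0,-0.143],[0,0,0,0],[0,0,0,0],[0,0,0,0]]' 0;  python3 - <<'E'
from h import *
s=arm.get_state(); print(s['eef_pos'],s['ee_rot'],s['width'])
f=grab('wrist'); save(f,'w21.png')
E
```

```text
t: 47.45
eef_pos: [0.5825, 0.2943, 0.5159]
ee_rot: [3.141, -0.001, -1.84]
force: [0.7, 0.2, 0.6]
width: 0.0879
[0.58250721 0.29432815 0.51591368] [ 3.14105551e+00 -1.28695830e-03 -1.83977815e+00] 0.08785349924914194
```

View pics/w21.png

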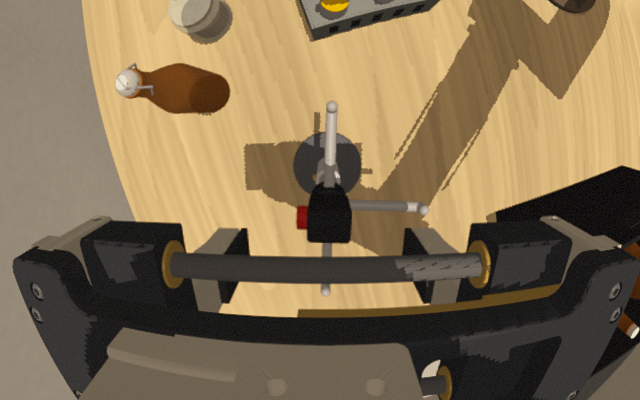

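```bash
python3 -m handwheel '[[0.1,1.15,0,-0.035],[0,0,-2.5,0],[0,0,-2.5,0],[0,0,-2.2,0],[0,0,-1.7,0],[0,0,-0.8,0],[0,0,0,0],[0,0,0,0],[0,0,0,0]]' 0
python3 - <<'E'
from h import *
s=arm.get_state(); print(s['eef_pos'],s['ee_rot'],s['force'])
f=grab('wrist'); save(f,'w22.png')
E
```

```text
t: 48.4
eef_pos: [0.583, 0.3065, 0.4211]
ee_rot: [-3.14, 0.002, -1.875]
force: [-0.9, 1.2, -0.8]
width: 0.0877
[0.58298769 0.30650207 0.4211148 ] [-3.14033653e+00  1.70622733e-03 -1.87468974e+00] [-0.85392393  1.17473739 -0.82164503]
```

View pics/w22.png

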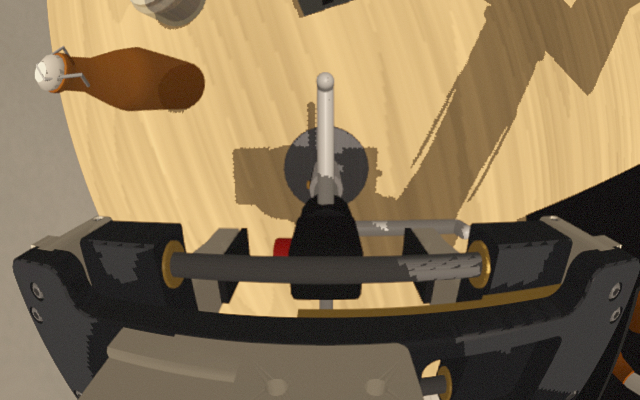

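```bash
python3 -m handwheel '[[0.07,-0.05,-0.2,0],[0,0,0,0],[0,0,0,0],[0,0,0,0],[0,0,0,0],[0,0,0,0],[0,0,0,0],[0,0,0,0]]' 1 30
```

```text
t: 49.25
eef_pos: [0.5834, 0.3061, 0.4174]
ee_rot: [3.141, -0.0, -1.875]
force: [-0.8, 0.3, -0.6]
width: 0.0338
```

```bash
python3 -m handwheel '[[0,0,-0.5,0],[0,0,-0.5,0],[0,0,-0.5,0],[0,0,-0.5,0],[0,0,-0.5,0],[0,0,-0.5,0],[0,0,-0.3,0],[0,0,0,0],[0,0,0,0],[0,0,0,0]]'
python3 - <<'E'
from h import *
for i in range(3):
    f=grab('wrist'); s=arm.get_state(); print(s['eef_pos'],s['force'],s['width'])
E
```

```text
t: 50.25
eef_pos: [0.5835, 0.3062, 0.3837]
ee_rot: [3.141, -0.001, -1.875]
force: [1.2, 1.3, -6.5]
width: 0.0333
[0.5834332  0.3062037  0.38368251] [ 1.67719676  1.03388574 -9.05379548] 0.033726501766220995
[0.58345064 0.30618202 0.38367311] [ 0.85333825  2.04129374 -9.26699507] 0.0341026770859804
[0.58345563 0.30619921 0.38367968] [ 2.26767971  1.34765362 -9.60340099] 0.03332008525859687
```

```bash
python3 -m handwheel '[[0,0,-0.1,0],[0,0,0,0],[0,0,0,0]]';python3 -m handwheel '[[0,0,-0.05,0],[0,0,0,0],[0,0,0,0],[0,0,0,0]]'
```

```text
t: 50.7
eef_pos: [0.5833, 0.3061, 0.3837]
ee_rot: [3.141, 0.0, -1.875]
force: [0.8, 1.2, -5.7]
width: 0.0341
t: 51.1
eef_pos: [0.5833, 0.3061, 0.3836]
ee_rot: [-3.141, 0.0, -1.875]
force: [-2.7, 2.2, -0.3]
width: 0.0337
```

```bash
for i in 1; do python3 -m handwheel '[[0,0,-0.1,0],[0,0,0,0],[0,0,0,0]]'|sed -n '2p;4p'; python3 -m handwheel '[[0,0,-0.1,0],[0,0,0,0],[0,0,0,0]]'|sed -n '2p;4p'; done
```

```text
eef_pos: [0.5833, 0.3061, 0.3825]
force: [-4.2, 0.9, 3.1]
eef_pos: [0.5834, 0.3061, 0.3812]
force: [-3.8, 1.7, 2.3]
```

```bash
for i in 1; do python3 -m handwheel '[[0,0,0.15,0],[0,0,0,0],[0,0,0,0]]'|sed -n '2p;4p'; python3 -m handwheel '[[0,0,0.05,0],[0,0,0,0],[0,0,0,0]]'|sed -n '2p;4p'; done
```

```text
eef_pos: [0.5835, 0.3062, 0.3815]
force: [-0.2, 2.3, -9.3]
eef_pos: [0.5834, 0.3061, 0.3828]
force: [0.0, 2.2, -9.6]
```

```bash
python3 -m handwheel '[[0,0,0,0],[0,0,0,0],[0,0,0,0],[0,0,0,0],[0,0,0,0],[0,0,0,0],[0,0,0,0]]' 0; python3 -m handwheel '[[0,0,4,0],[0,0,4,0],[0,0,3,0],[-2,-3,2,0],[-4,-4,0,0],[-4,-4,0,0],[-2,-3,0,0],[0,0,0,0],[0,0,0,0]]' 0 25; python3 low.py 24
python3 - <<'E'
from h import *
im=load('side')['image'][:,:,::-1]
a=cv2.resize(im[110:225,340:440],None,fx=4,fy=4,interpolation=cv2.INTER_CUBIC)
b=cv2.resize(load('scene')['image'][:,:,::-1][185:300,395:495],None,fx=4,fy=4,interpolation=cv2.INTER_CUBIC)
cv2.imwrite('pics/z24.png',np.hstack([a,b]))
E
```

```text
t: 53.0
eef_pos: [0.5834, 0.3061, 0.3833]
ee_rot: [-3.142, 0.0, -1.875]
force: [0.7, 1.0, -0.6]
width: 0.0842
t: 53.9
eef_pos: [0.4721, 0.1747, 0.5141]
ee_rot: [-3.141, 0.002, -1.875]
force: [0.3, -0.9, -0.8]
width: 0.0877
A
scene low 0.0351 btn 0.0008 n 655 red n 17 face x p90 0.0241 z med 0.2328
side low 0.0348 btn 0.0003 n 749 red n 52 face x p90 0.0267 z med 0.2297
B
scene low 0.0348 btn 0.0009 n 747 red n 31 face x p90 0.0244 z med 0.2325
side low 0.0345 btn 0.0008 n 479 red n 28 face x p90 0.0254 z med 0.2302
```

View pics/z24.png

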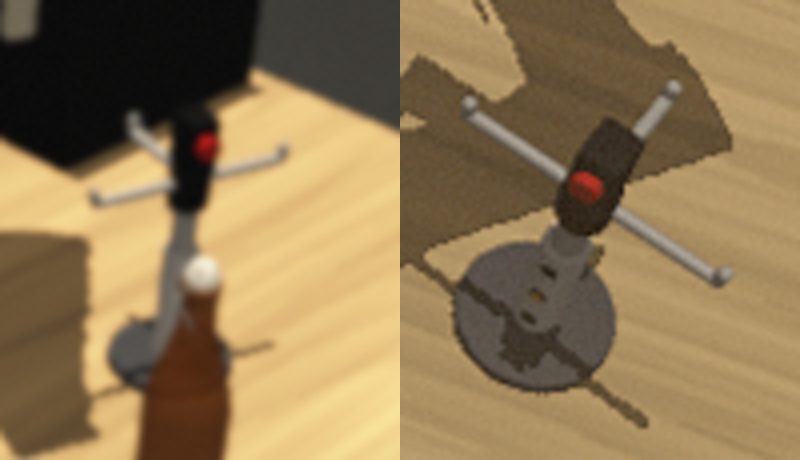

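View pics/scene24.png

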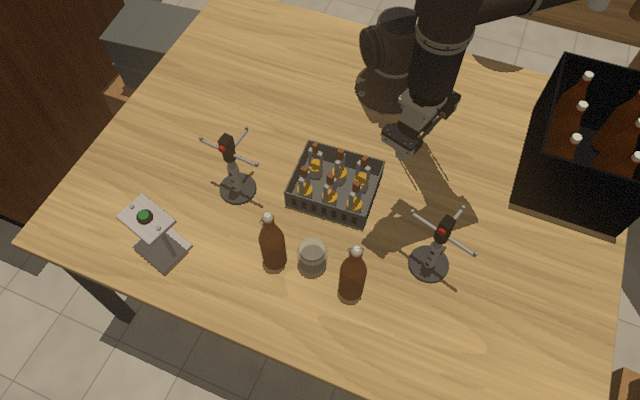

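Stand B's brass pin also shows in the middle hole at (537,297). It reads about 34.7 mm low, and the button face is the same as when it was out at the start. Six tins are in the basket, and the bottles and jar haven't been touched. Handing in.

Run:
```python
from station import arm
s=arm.get_state(); print(s['t'],s['force'],s['qd'].round(3)); print(arm.job_done())
```

```text
54.0 [ 0.92500145  1.1694785  -0.95447801] [ 0.004  0.021  0.007 -0.001 -0.     0.001]
the job is handed in; nothing more can be done
None
```

The job is finished and handed in at t = 54 s of the 210 s allowed. All six tins are in the basket, and both stands were then lowered one hole and locked.

- **Tins:** Each was lifted off its hook, brought outwards and set down in the basket. The last pictures show all six upright.
- **Basket, bottles and jar:** The basket stayed put throughout, and the bottles and jar look undisturbed in the last scene picture.
- **Stand A (left in the scene view):** On the first try it went about 0.9 mm past the hole and the button stayed half in. I gripped the block by its plain sides and eased it up until the button sprang out. Last readings were 34.8 to 35.1 mm low, with the button out and the pin in the middle hole.
- **Stand B (right):** It overshot by about 1 mm while I still had the button pressed, so I brought it back up before letting go. Last readings were 34.5 to 34.8 mm low, with the button out and the pin in the middle hole.

I took the left stand as A and the right as B; the pictures do not label them. When I handed in, the gripper was open and clear of everything. No final check failed, but the depth readings are only good to about 1 mm, so the visible pin and the button position are the stronger evidence that both stands locked.

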